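# Park four hot-air nozzles in their own cooling blocks

## Task

The four steel hot-air nozzles were left askew on the wrong cooling blocks: park each one in the block whose recess matches its foot, upright and fully down in the recess. They are still hot, so set a nozzle down only on the blocks or, on the way, on the free white ceramic tile, never on the bench. Leave the brown dropper bottle standing where it is.

Things in the scene. Friction and masses are not known exactly. Their poses are not given: they have to be found in the camera images.
- nozzle_square_center (a point): Steel hot-air nozzle, square hood: foot 54 mm along its x by 54 mm along its y, 18 mm high. Above a neck a plain round collar, diameter 26, from 26 to 54 mm over the foot (54 = full height); 0.12 kg. Grip across the collar, fingers closing along the nozzle's y: clamp ears stick out 8 mm on its +x side. Point: its centre, 27 mm over the foot, 13 mm below the collar's middle; z up.
- block_square: Finned, smooth aluminium cooling block, 81 mm (its x) by 81 mm (its y), 20 mm high, fixed, for the nozzle with the 54 x 54 mm foot: recess 66 x 66 mm, 10 mm deep (floor 10 mm above the bench), a sloped lead-in in the upper 3 mm widens its mouth to 69 x 69 mm. Its axes are those of its nozzle when parked (either way round). Origin: centre of its underside; z up.
- nozzle_broad_center (a point): Steel hot-air nozzle, broad oblong hood: foot 40 mm along its x by 68 mm along its y, 18 mm high. Above a neck a plain round collar, diameter 26, from 26 to 54 mm over the foot (54 = full height); 0.12 kg. Grip across the collar, fingers closing along the nozzle's y: clamp ears stick out 8 mm on its +x side. Point: its centre, 27 mm over the foot, 13 mm below the collar's middle; z up.
- block_broad: Finned, smooth aluminium cooling block, 67 mm (its x) by 95 mm (its y), 20 mm high, fixed, for the nozzle with the 40 x 68 mm foot: recess 52 x 80 mm, 10 mm deep (floor 10 mm above the bench), a sloped lead-in in the upper 3 mm widens its mouth to 55 x 83 mm. Its axes are those of its nozzle when parked (either way round). Origin: centre of its underside; z up.
- nozzle_oblong_center (a point): Steel hot-air nozzle, narrow oblong hood: foot 28 mm along its x by 82 mm along its y, 18 mm high. Above a neck a plain round collar, diameter 26, from 26 to 54 mm over the foot (54 = full height); 0.12 kg. Grip across the collar, fingers closing along the nozzle's y: clamp ears stick out 8 mm on its +x side. Point: its centre, 27 mm over the foot, 13 mm below the collar's middle; z up.
- block_oblong: Finned, smooth aluminium cooling block, 55 mm (its x) by 109 mm (its y), 20 mm high, fixed, for the nozzle with the 28 x 82 mm foot: recess 40 x 94 mm, 10 mm deep (floor 10 mm above the bench), a sloped lead-in in the upper 3 mm widens its mouth to 43 x 97 mm. Its axes are those of its nozzle when parked (either way round). Origin: centre of its underside; z up.
- nozzle_slot_center (a point): Steel hot-air nozzle, very narrow, long hood: foot 16 mm along its x by 94 mm along its y, 18 mm high. Above a neck a plain round collar, diameter 26, from 26 to 54 mm over the foot (54 = full height); 0.12 kg. Grip across the collar, fingers closing along the nozzle's y: clamp ears stick out 8 mm on its +x side. Point: its centre, 27 mm over the foot, 13 mm below the collar's middle; z up.
- block_slot: Finned, smooth aluminium cooling block, 43 mm (its x) by 121 mm (its y), 20 mm high, fixed, for the nozzle with the 16 x 94 mm foot: recess 28 x 106 mm, 10 mm deep (floor 10 mm above the bench), a sloped lead-in in the upper 3 mm widens its mouth to 31 x 109 mm. Its axes are those of its nozzle when parked (either way round). Origin: centre of its underside; z up.
- rest_tile: Flat white ceramic soldering tile with rows of small holes, 105 x 105 mm, 14 mm high, fixed to the bench, empty at the start: the free spot on which a hot nozzle may be set down for a while. Origin: centre of its underside, on the bench; z is up.
- bottle: Brown glass dropper bottle with a black rubber top, 33 mm in diameter, 95 mm high, standing loose among the blocks; not to be moved. Origin: centre of its underside; z is up.
Mind the look-alikes: they are no part of the job. What is shaped like the part that bears nozzle_oblong_center but turquoise is not meant.

How it is judged:
By the outcome, as a careful person would: the job done as asked, in the order asked, and still so for the second after the job is handed in, with the robot touching nothing.
It also fails if it takes over 120 s, if anything falls off the work surface, if the arm or the gripper's body presses on something with over 40 N, if the wrist force passes 120 N, or if a joint passes its speed limit or range.

## Robot

A 7-joint arm with a two-finger parallel gripper is mounted at the origin on a cart in front of the work surface, level with it; the furniture and walls round the work are solid. World frame = base frame: x ahead of the robot, y to its left, z up, the work surface at z = 0. Lengths are in m, angles in degrees, forces in N, time in s.
With the tool pointing down it reaches from about 0.4 to 0.875 m from the base axis. Payload 6.5 kg.
Tool frame: the origin (TCP) lies midway between the tips of the shut fingers; the grasp point (between the pads) lies 19 mm behind it (grasp_offset is the distance from the TCP to the grasp point, in m); z points along the fingers, y is the line along which they close (so a half turn about z gives the same grasp; the last joint's range is limited). The gripper opens to 88 mm and grips with 3 to 60 N. Pads are 18 mm wide; open, the fingers measure 123 mm over their backs; the gripper's body (75 mm by 187 mm) begins 45 mm behind the grasp point.
Start: joints at [-70.543, 30.733, -0.252, 88.115, 0.149, 61.152, -4.079], TCP at [0.257, 0.597, 0.239] pointing down, gripper open.
Joint ranges: [-154.64, 154.64], [-21.42, 123.67], [-72.66, 72.17], [13.99, 137.28], [-74.86, 254.86], [10.95, 109.41], [-158.01, 158.01]. Speed limits (degrees/s): [136.94, 136.94, 180, 180, 180, 180, 180].

## Interface

Orientations are given as a 3x3 rotation matrix whose columns are the frame's x, y, z axes.
In Python, from cell import * gives the robot as it stands.
- The arm moves only by the tool move_arm, never from a script. Its argument "rows" is a list of rows, each an object of numbers: "tx", "ty", "tz": the shift along the tool's x, y, z in mm; "rx", "ry", "rz": the turn, a rotation vector about the tool's x, y, z in degrees; "fingers": the opening, from -1 (shut) to 1 (fully open), so that 0 is half open. A call has 1 to 8 rows; each row shifts and turns the commanded pose from where the row before left it, along the tool's axes as they then stand; what a row does not reach is not made up. A row lasts 1/8 s, in which the tool goes at most 62.5 mm and 10.7 degrees, less where a joint would pass 70% of its speed; a pose out of reach is approached as far as the arm can. A call is refused whole if a number of a shift passes 62.5 or a number of a turn 10.7, either way. A call with a gripper value outside its range is refused whole. The fingers move at their own pace and stop on an object; "force" is the grip in N (left out, the last holds). Time passes only in rows, so rows that do not move let the fingers close. It gives the time, the measured TCP pose, the force, the opening and the grip force at its end, in the units of the state.
- observe(): the state, without advancing time (a new reading comes with each control period).
- grab_frame(name): name is "scene" or "side" or "wrist"; returns a dict with "img" (384x512x3 uint8, red, green, blue), "fx", "fy", "cx", "cy" (pixels), "dist_coeffs" ([k1, k2, p1, p2, k3] as OpenCV has them; the pictures are not rectified), "view" (4x4, takes a point from world to camera coordinates). Camera axes: x right, y down, z forward; pixel columns grow to the right and rows downward; lengths in m; the calibration is good to about 2 mm. A picture is of the moment at which its call begins. There is no depth.
- sign_off(): hands the job in; it is judged then, once.
The state is a dict: "clock": time; "qpos": joint angles; "joint_velocities": joint speeds; "joint_efforts": joint torques, N m; "tcp_pos": TCP position; "ee_rot": TCP orientation; "wrist_force": force on the tool from outside, world axes, zero at the start; "wrist_torque": the same for the moment, N m; "gripper_width": finger opening in m; "grip_force": force on a finger pad.
Only numpy, scipy, OpenCV 4.12 (cv2) and the standard library are available. Lean on these libraries where they do the work, as an engineer would, in place of code of your own. Each camera call takes 0.05 s, during which the arm holds its last target. There are 200 camera calls.

## Working session

There is one attempt and no reset: what is moved stays moved. The work goes in short steps, Python scripts to look and compute and a tool call to move; the robot and the scene stay as the last step left them, time stands still between calls to the robot, and variables do not carry over. Pictures are saved under pics/ and viewed, at most 14 in all, crops included, and the job is handed in when it is done.

Besides the shell and the picture viewer there is one more tool, called after "Request:" as a command line: name --argument value ..., lists and objects as JSON in quotes. move_arm: Moves the arm, as the interface text tells. Its arguments: {"type":"object","properties":{"rows":{"type":"array"},"force":{"type":"number"}},"required":["rows"]}

```bash
mkdir -p pics; ls
python3 - <<'E'
from cell import *
import cv2
s=observe();print(s['clock'],s['tcp_pos'],s['ee_rot'],s['gripper_width'])
for n in ['scene','side','wrist']:
    f=grab_frame(n);cv2.imwrite(f'pics/{n}0.png',f['img'][:,:,::-1]);print(n,f['fx'],f['cx'],f['cy'],f['dist_coeffs'],f['view'])
a=cv2.imread('pics/scene0.png');cv2.imwrite('pics/scene0b.png',cv2.resize(a,(800,600),interpolation=cv2.INTER_CUBIC))
a=cv2.imread('pics/side0.png');cv2.imwrite('pics/side0b.png',cv2.resize(a,(800,600),interpolation=cv2.INTER_CUBIC))
E
```

```text
pics
0.0 [0.25639834 0.59663298 0.23783863] [[-9.18803809e-01  3.94714185e-01 -5.22498662e-04]
 [ 3.94714493e-01  9.18802343e-01 -1.65028738e-03]
 [-1.71318843e-04 -1.72252813e-03 -9.99998502e-01]] 0.08815635996065085
scene 406.788949519526 251.58708794703307 194.23214011278435 [0.00920209 0.         0.         0.         0.        ] [[-0.77983511 -0.62570207  0.01881807  0.25427788]
 [-0.36781834  0.43368631 -0.82257271  0.30672208]
 [ 0.50652431 -0.64839271 -0.5683485   0.73079907]
 [ 0.          0.          0.          1.        ]]
side 383.1870992022478 250.45682616691457 186.42091264507312 [-0.00755314  0.          0.          0.          0.        ] [[-0.98353824 -0.17946428 -0.0210974   0.45502454]
 [-0.09999076  0.63777039 -0.76370857  0.21260606]
 [ 0.1505137  -0.74902703 -0.64521634  0.71663617]
 [ 0.          0.          0.          1.        ]]
wrist 281.61883426283464 253.59789313603204 191.4475040332836 [-0.02129723  0.          0.          0.          0.        ] [[ 0.39514381  0.9186153  -0.00270005 -0.64793581]
 [ 0.8788544  -0.37718191  0.29214509 -0.03994375]
 [ 0.26735054 -0.11781227 -0.9563702   0.3896935 ]
 [ 0.          0.          0.          1.        ]]
```

View pics/scene0b.png

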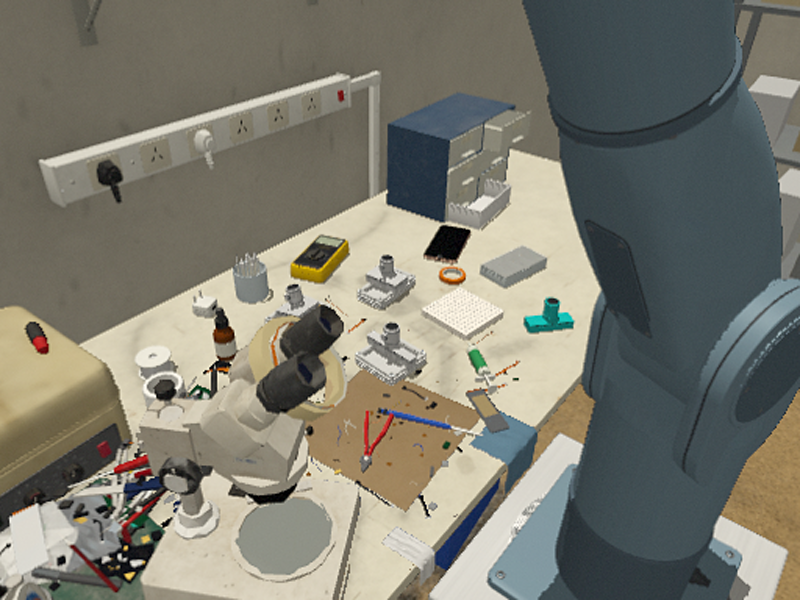

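View pics/side0b.png

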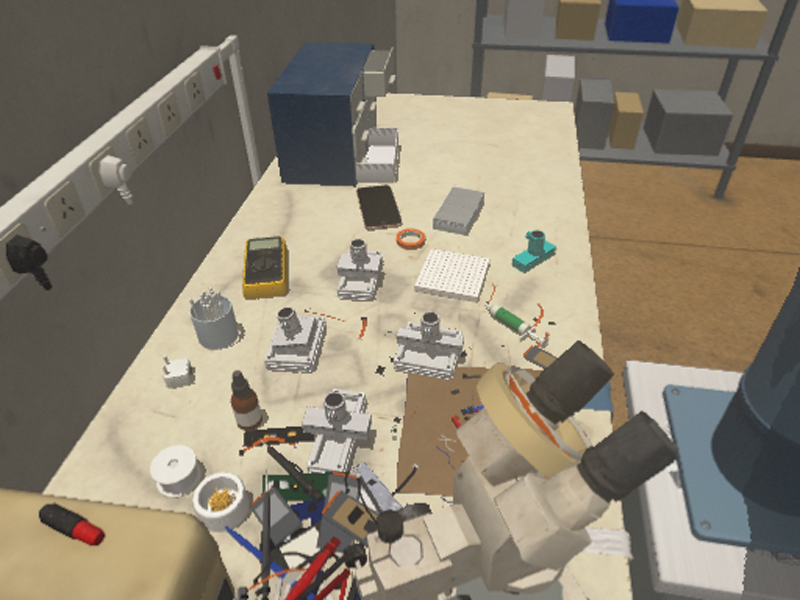

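The side view (800x600) shows four steel nozzles on blocks: collars at (358,247), (288,318), (430,322) and (334,403). The tile is at (452,273) and the bottle at (243,400). The turquoise look-alike at (535,250) is not meant. I'll get rough positions and an enlarged crop.

```bash
cat > h.py <<'E'
from cell import *
import cv2, numpy as np
def K(f): return np.array([[f['fx'],0,f['cx']],[0,f['fy'],f['cy']],[0,0,1.]])
def ray(f,uv):
    p=cv2.undistortPoints(np.array([[uv]],float),K(f),np.array(f['dist_coeffs'],float))[0,0]
    V=np.array(f['view']);R=V[:3,:3];c=-R.T@V[:3,3];return c,R.T@np.array([p[0],p[1],1])
def plane(f,uv,z):
    c,d=ray(f,uv);return c+d*(z-c[2])/d[2]
def tri(obs):
    A=np.zeros((3,3));b=np.zeros(3)
    for f,uv in obs:
        c,d=ray(f,uv);d=d/np.linalg.norm(d);M=np.eye(3)-np.outer(d,d);A+=M;b+=M@c
    X=np.linalg.solve(A,b)
    return X,[np.linalg.norm((np.eye(3)-np.outer(d/np.linalg.norm(d),d/np.linalg.norm(d)))@(X-c)) for c,d in [ray(f,u) for f,u in obs]]
def proj(f,P):
    V=np.array(f['view']);r,_=cv2.Rodrigues(V[:3,:3])
    return cv2.projectPoints(np.array(P,float).reshape(-1,3),r,V[:3,3],K(f),np.array(f['dist_coeffs'],float))[0][:,0]
E
python3 - <<'E'
from h import *
fs=grab_frame('side');fc=grab_frame('scene')
for f in (fs,fc): print('cam',ray(f,(256,192))[0])
for n,a,b in [('A far',(358,243),(387,260)),('B left',(288,311),(293,289)),('C right',(430,315),(391,327))]:
    print(n,tri([(fs,np.array(a)*.64),(fc,np.array(b)*.64)]))
print('D',plane(fs,np.array((334,396))*.64,.068))
print('tile',plane(fs,np.array((453,272))*.64,.014),'bottle',plane(fs,np.array((245,425))*.64,.0),'turq',plane(fs,np.array((535,265))*.64,0))
o=fs['img'][130:320,140:330,::-1];cv2.imwrite('pics/sidec.png',cv2.resize(o,(600,600),interpolation=cv2.INTER_CUBIC))
w=cv2.imread('pics/wrist0.png')
cv2.imwrite('pics/wc.png',w)
E
```

```text
cam [0.36092912 0.48284666 0.63435427]
cam [-0.05905467  0.49992582  0.66286474]
A far (array([ 0.56752515, -0.28191192,  0.06890255]), [np.float64(0.0015673262584109953), np.float64(0.0015673262584109616)])
B left (array([ 0.62926889, -0.10576525,  0.06816668]), [np.float64(0.002290689192941307), np.float64(0.0022906891929414534)])
C right (array([ 0.42940419, -0.12271463,  0.07415356]), [np.float64(0.002082843544802606), np.float64(0.002082843544802633)])
D [0.52660464 0.03063077 0.068     ]
tile [ 0.41315797 -0.30212274  0.014     ] bottle [0.64945028 0.04267934 0.        ] turq [ 0.2774157  -0.36069159  0.        ]
```

View pics/sidec.png

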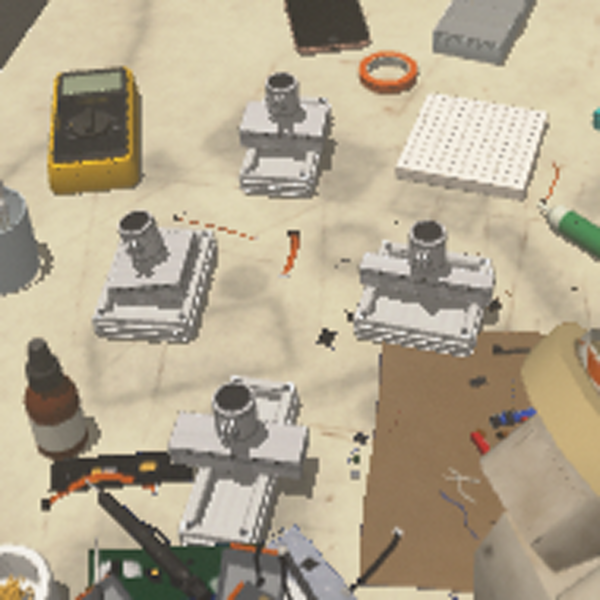

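View pics/wc.png

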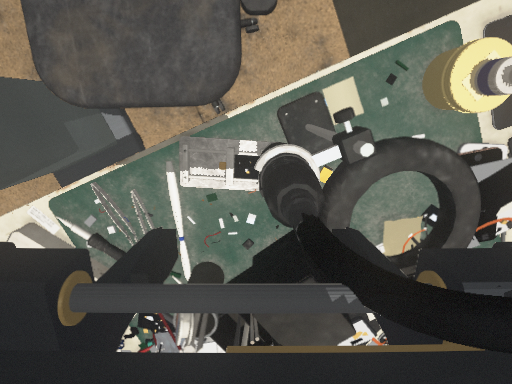

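Run:
```python
from h import *
fs=grab_frame('side');fc=grab_frame('scene')
for n,a,b in [('upper eyepiece end',(588,360),(322,325)),('lower eyepiece',(640,450),(300,375)),('knob',(383,525),(165,388)),('bottle top',(238,378),(222,316)),('bottle base',(247,428),(224,357)),('tile c',(453,272),(463,311)),('turq',(537,237),(551,302))]:
    print(n,tri([(fs,np.array(a)*.64),(fc,np.array(b)*.64)]))
```

```text
upper eyepiece end (array([0.28148034, 0.16808908, 0.31408833]), [np.float64(0.0023365239441541907), np.float64(0.0023365239441541057)])
lower eyepiece (array([0.25122826, 0.22954958, 0.3061623 ]), [np.float64(0.002121516929597868), np.float64(0.0021215169295979034)])
knob (array([0.4156992 , 0.26452758, 0.22180433]), [np.float64(0.0007559268566994084), np.float64(0.0007559268566993267)])
bottle top (array([0.65089772, 0.02720369, 0.07306144]), [np.float64(0.0007954201712758732), np.float64(0.0007954201712758259)])
bottle base (array([ 0.64718371,  0.04138572, -0.00313992]), [np.float64(0.0026925029657756715), np.float64(0.002692502965775679)])
tile c (array([ 0.41356407, -0.30822329,  0.00916005]), [np.float64(1.4715431352121979e-05), np.float64(1.4715431352149289e-05)])
turq (array([ 0.28090969, -0.37120777,  0.05282752]), [np.float64(0.0015986739557310968), np.float64(0.0015986739557310628)])
```

Request:
move_arm --rows '[{"tz":-55},{"tz":-55},{"tz":-55},{"tz":-50},{"tx":-18,"ty":-20},{"tx":-36,"ty":-39},{"tx":-36,"ty":-39},{"tx":-36,"ty":-39}]'

```text
schema error: expected keys tx, ty, tz, rx, ry, rz, fingers
```

Request:
move_arm --rows '[{"tx":-36,"ty":-39},{"tx":-36,"ty":-39},{"tx":-36,"ty":-39},{"tx":-36,"ty":-39},{"tx":-36,"ty":-39},{"tx":-36,"ty":-39},{"tx":-36,"ty":-39},{"tx":-36,"ty":-39}]'

```text
schema error: expected keys tx, ty, tz, rx, ry, rz, fingers
```

Request:
move_arm --rows '[{"tx":-36,"ty":-39},{"tx":-36,"ty":-39},{"tx":-18,"ty":-20},{}]'

```text
schema error: expected keys tx, ty, tz, rx, ry, rz, fingers
```

Run:
```python
from h import *
s=observe();print(s['clock'],s['tcp_pos'],s['ee_rot'],s['qpos'])
f=grab_frame('wrist');cv2.imwrite('pics/w1.png',cv2.resize(f['img'][:,:,::-1],(800,600),interpolation=cv2.INTER_CUBIC))
import pickle;pickle.dump(f,open('w1.pkl','wb'))
```

```text
0.35 [0.2565172  0.59710118 0.23851812] [[-9.18812881e-01  3.94693394e-01 -1.23533628e-04]
 [ 3.94693412e-01  9.18812812e-01 -3.57721108e-04]
 [-2.76858777e-05 -3.77436671e-04 -9.99999928e-01]] [-70.54380792  30.7444591   -0.25286717  88.1259009    0.14766393
  61.15164915  -4.07928695]
```

View pics/w1.png

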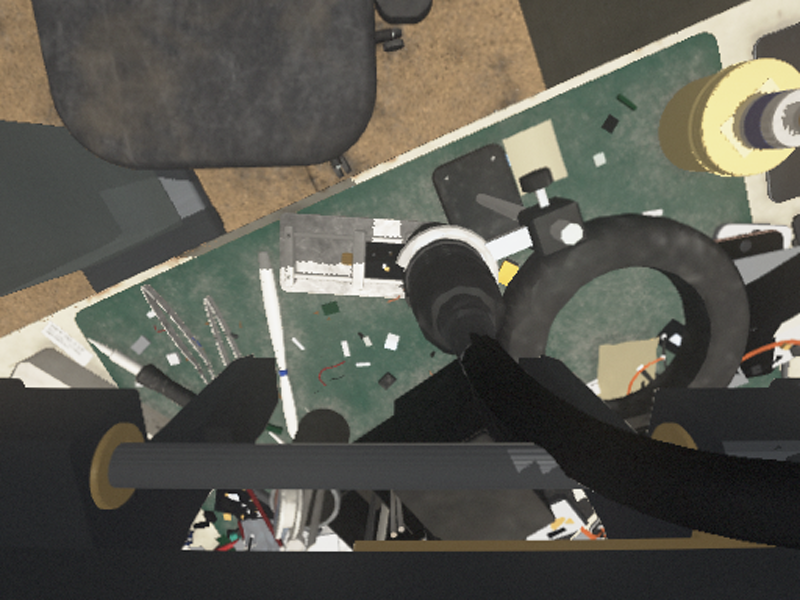

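The view shows a black cylinder with a hose at (455,290)→(800,510), crossing in front of the gripper. I'll make a small move away from it and check the parallax before rising.

Request:
move_arm --rows '[{"tx":-20,"ty":0,"tz":0,"rx":0,"ry":0,"rz":0,"fingers":1},{"tx":-20,"ty":0,"tz":0,"rx":0,"ry":0,"rz":0,"fingers":1}]'

```text
clock: 0.65
tcp_pos: [0.2954, 0.5805, 0.2388]
ee_rot: [[-0.919, 0.395, 0.001], [0.395, 0.919, -0.0], [-0.001, 0.0, -1.0]]
wrist_force: [0.4, 0.9, 0.6]
gripper_width: 0.0879
grip_force: 0.0
```

Run:
```python
from h import *
import pickle
s=observe();print(s['clock'],s['tcp_pos'],s['wrist_force'])
f=grab_frame('wrist');a=cv2.imread('pics/wrist0.png')
b=f['img'][:,:,::-1]
cv2.imwrite('pics/w2.png',np.vstack([cv2.resize(x,(400,300),interpolation=cv2.INTER_AREA) for x in (a,b)]))
```

```text
0.65 [0.29539779 0.58046932 0.23878603] [0.37104699 0.94799294 0.55548012]
```

View pics/w2.png

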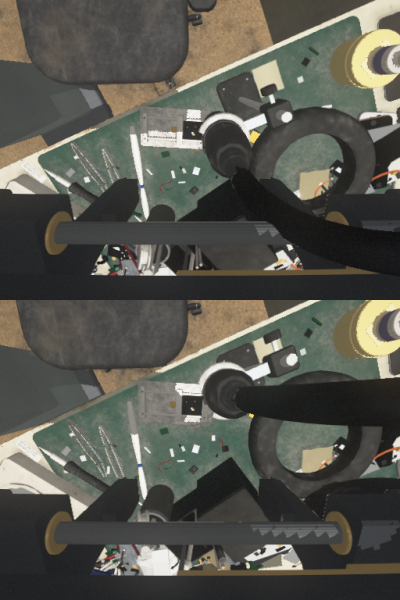

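The hose stays fixed in the world. It lies about 6 cm below the camera on the tool's +x side, so the gripper is clear of it. I'll rise diagonally away from it.

Request:
move_arm --rows '[{"tx":-15,"ty":0,"tz":-50,"rx":0,"ry":0,"rz":0,"fingers":1},{"tx":-15,"ty":0,"tz":-55,"rx":0,"ry":0,"rz":0,"fingers":1},{"tx":-15,"ty":0,"tz":-55,"rx":0,"ry":0,"rz":0,"fingers":1},{"tx":-15,"ty":0,"tz":-50,"rx":0,"ry":0,"rz":0,"fingers":1}]'

```text
clock: 1.2
tcp_pos: [0.3501, 0.5567, 0.4511]
ee_rot: [[-0.918, 0.396, 0.001], [0.396, 0.918, 0.001], [-0.0, 0.001, -1.0]]
wrist_force: [0.1, 1.1, -0.6]
gripper_width: 0.0882
grip_force: 0.0
```

Run:
```python
from h import *
s=observe();print(s['clock'],s['tcp_pos'],s['qpos'],s['wrist_force'])
f=grab_frame('side');g=grab_frame('scene')
print(tri([(f,np.array((70,525))*.64),(g,np.array((37,338))*.64)]))
R=s['ee_rot'];print(R.T@(np.array([.5,-.1,.45])-s['tcp_pos'])*1000)
```

```text
1.2 [0.35007235 0.55665842 0.45107978] [-63.03927754  24.6284188    2.00675869  69.00517083  -0.81777383
  86.31393672   5.48985082] [ 0.11867574  1.06909819 -0.64588774]
(array([0.68868379, 0.27682716, 0.15736627]), [np.float64(0.0001769747025673874), np.float64(0.00017697470256738956)])
[-397.88271348 -543.4783004     0.65532269]
```

Request:
move_arm --rows '[{"tx":-20,"ty":-27,"tz":0,"rx":0,"ry":0,"rz":0,"fingers":1},{"tx":-32,"ty":-44,"tz":0,"rx":0,"ry":0,"rz":0,"fingers":1},{"tx":-32,"ty":-44,"tz":0,"rx":0,"ry":0,"rz":0,"fingers":1},{"tx":-32,"ty":-44,"tz":0,"rx":0,"ry":0,"rz":0,"fingers":1},{"tx":-32,"ty":-44,"tz":0,"rx":0,"ry":0,"rz":0,"fingers":1},{"tx":-32,"ty":-44,"tz":0,"rx":0,"ry":0,"rz":0,"fingers":1},{"tx":-32,"ty":-44,"tz":0,"rx":0,"ry":0,"rz":0,"fingers":1},{"tx":-32,"ty":-44,"tz":0,"rx":0,"ry":0,"rz":0,"fingers":1}]'

```text
clock: 2.3
tcp_pos: [0.4406, 0.151, 0.4483]
ee_rot: [[-0.918, 0.396, -0.0], [0.396, 0.918, 0.0], [0.0, -0.0, -1.0]]
wrist_force: [1.0, 0.8, 0.8]
gripper_width: 0.0881
grip_force: 0.0
```

Request:
move_arm --rows '[{"tx":-32,"ty":-44,"tz":0,"rx":0,"ry":0,"rz":0,"fingers":1},{"tx":-32,"ty":-44,"tz":0,"rx":0,"ry":0,"rz":0,"fingers":1},{"tx":-32,"ty":-44,"tz":0,"rx":0,"ry":0,"rz":0,"fingers":1},{"tx":-32,"ty":-44,"tz":0,"rx":0,"ry":0,"rz":0,"fingers":1},{"tx":-26,"ty":-32,"tz":0,"rx":0,"ry":0,"rz":0,"fingers":1},{"tx":0,"ty":0,"tz":0,"rx":0,"ry":0,"rz":0,"fingers":1}]'

```text
clock: 3.05
tcp_pos: [0.4993, -0.1024, 0.4482]
ee_rot: [[-0.916, 0.401, -0.001], [0.401, 0.916, -0.001], [-0.0, -0.002, -1.0]]
wrist_force: [-0.9, 0.7, 0.0]
gripper_width: 0.0883
grip_force: 0.0
```

Run:
```python
from h import *
s=observe();print(s['clock'],s['tcp_pos'],s['ee_rot'],s['qpos'])
f=grab_frame('wrist');cv2.imwrite('pics/w3.png',cv2.resize(f['img'][:,:,::-1],(800,600),interpolation=cv2.INTER_CUBIC))
import pickle;pickle.dump(f,open('w3.pkl','wb'))
```

```text
3.05 [ 0.49932858 -0.10235335  0.44823717] [[-9.15907832e-01  4.01388178e-01 -6.11363883e-04]
 [ 4.01388644e-01  9.15906687e-01 -1.44804850e-03]
 [-2.12772818e-05 -1.57167348e-03 -9.99998765e-01]] [-19.60312082   7.5490599   29.7903492   92.94922787  -3.70518906
  80.52962627  76.91940478]
```

View pics/w3.png

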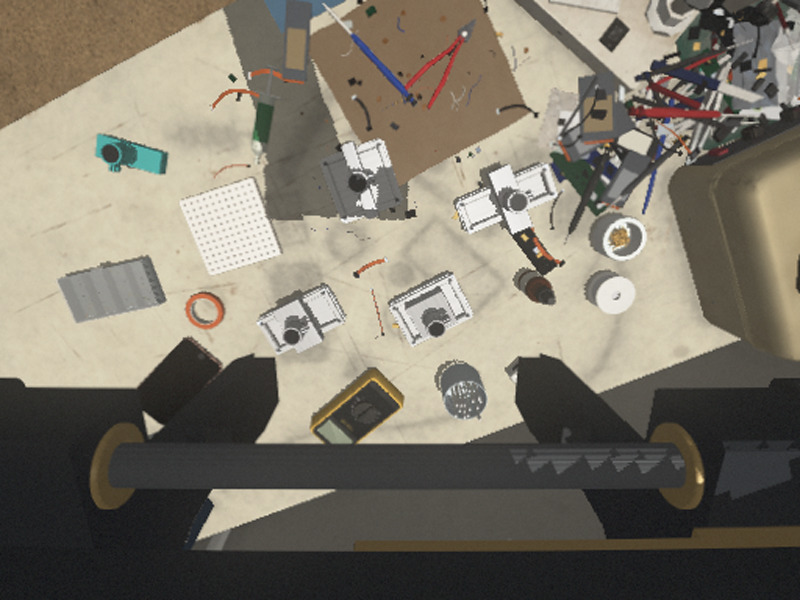

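The wrist view shows all four: C at (360,180), D at (510,200), A at (300,320), B at (432,312). The tile is at (230,225), the bottle at (535,287), and the turquoise decoy at (130,152), which I exclude. Next, an orthophoto at block-top height.

```bash
cat >> h.py <<'E'
def ortho(f,x0,x1,y0,y1,z,s,grid=0.05):
    # image right = -y world ; up = +x
    W=int((y1-y0)*s);H=int((x1-x0)*s)
    vs,us=np.mgrid[0:H,0:W]
    P=np.stack([x1-(vs+.5)/s,y1-(us+.5)/s,np.full(vs.shape,z)],-1).reshape(-1,3)
    m=proj(f,P).astype(np.float32)
    o=cv2.remap(f['img'][:,:,::-1].copy(),m[:,0].reshape(H,W),m[:,1].reshape(H,W),cv2.INTER_CUBIC)
    for x in np.arange(np.ceil(x0/grid)*grid,x1,grid):
        v=int((x1-x)*s);cv2.line(o,(0,v),(W,v),(255,0,255),1);cv2.putText(o,f'{x:.2f}',(0,v-2),0,.35,(0,0,255))
    for y in np.arange(np.ceil(y0/grid)*grid,y1,grid):
        u=int((y1-y)*s);cv2.line(o,(u,0),(u,H),(255,0,255),1);cv2.putText(o,f'{y:.2f}',(u+1,10),0,.35,(0,0,255))
    return o
E
python3 - <<'E'
from h import *
import pickle
f=pickle.load(open('w3.pkl','rb'))
cv2.imwrite('pics/o3.png',ortho(f,.34,.70,-.40,.10,.02,1600))
E
```

```text
(no output)
```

View pics/o3.png

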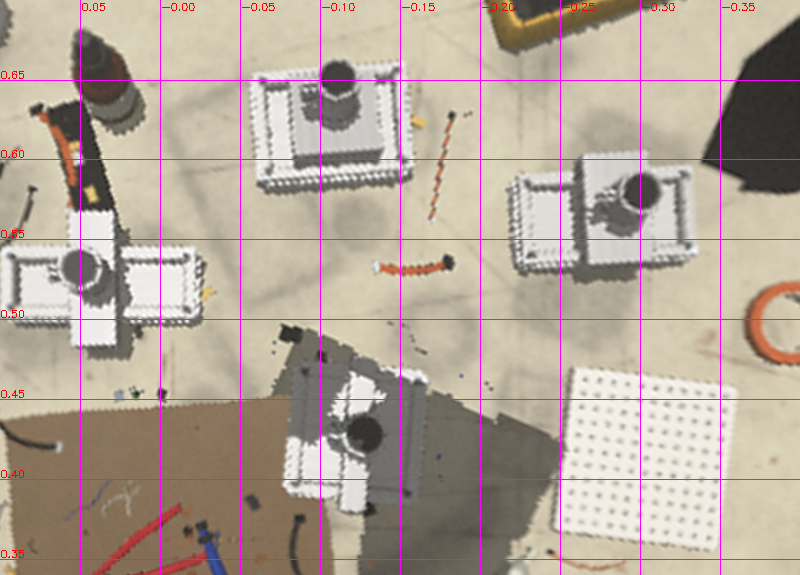

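Blocks identified by size: C at (.43,-.12) is block_square (81x81), bearing the slot nozzle (16 wide). B at (.62,-.10) is block_broad, bearing the square nozzle. A at (.56,-.28) is block_oblong, bearing the broad nozzle. D at (.52,.04) is block_slot, bearing the oblong nozzle. It is a 4-cycle, so the slot nozzle goes to the tile first. I'll take a second, closer view for precise poses and heights.

Request:
move_arm --rows '[{"tx":-21,"ty":2,"tz":43,"rx":0,"ry":0,"rz":0,"fingers":1},{"tx":-21,"ty":2,"tz":43,"rx":0,"ry":0,"rz":0,"fingers":1},{"tx":-21,"ty":2,"tz":43,"rx":0,"ry":0,"rz":0,"fingers":1},{"tx":0,"ty":0,"tz":0,"rx":0,"ry":0,"rz":-8,"fingers":1},{"tx":0,"ty":0,"tz":0,"rx":0,"ry":0,"rz":-8,"fingers":1},{"tx":0,"ty":0,"tz":0,"rx":0,"ry":0,"rz":-8,"fingers":1},{"tx":0,"ty":0,"tz":0,"rx":0,"ry":0,"rz":0,"fingers":1}]'

```text
clock: 3.98
tcp_pos: [0.5599, -0.1162, 0.3194]
ee_rot: [[-1.0, -0.014, -0.0], [-0.014, 1.0, 0.001], [0.0, 0.001, -1.0]]
wrist_force: [0.1, -0.4, -0.1]
gripper_width: 0.0883
grip_force: 0.0
```

Run:
```python
from h import *
import pickle
s=observe();print(s['clock'],s['tcp_pos'],s['ee_rot'][:,0],s['qpos'])
f=grab_frame('wrist');pickle.dump(f,open('w4.pkl','wb'))
cv2.imwrite('pics/o4.png',ortho(f,.36,.70,-.38,.12,.02,1600))
```

```text
3.975 [ 0.55987631 -0.11615663  0.31944803] [-9.99907985e-01 -1.35587479e-02  4.25319463e-04] [-11.7122427   19.50866431  24.6068778   96.08332702  -8.79394048
  66.350046   105.97031053]
```

View pics/o4.png

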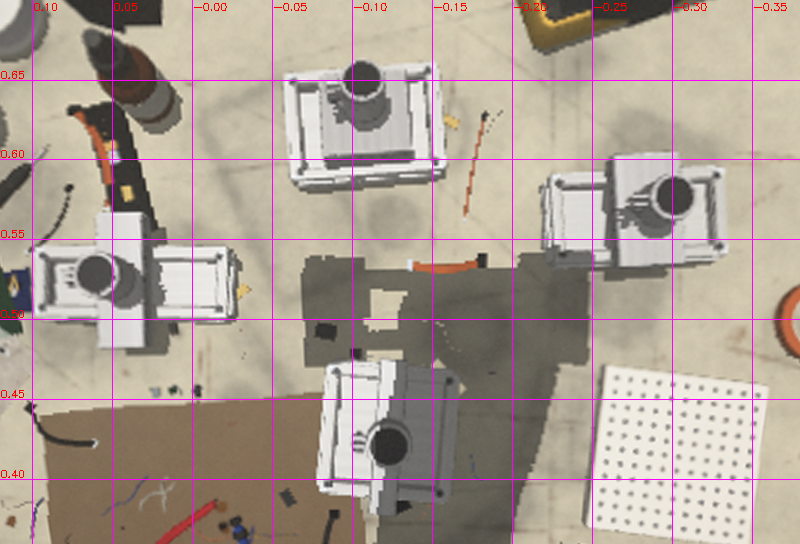

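The closer orthophoto confirms the picture. Block centres are about D (135,284), B (365,124), A (636,214) and C (388,431); collars are at (97,273), (362,80), (674,195) and (390,445). I'll refine poses by edge fitting in both wrist views and triangulate the collar tops.

```bash
cat >> h.py <<'E'
from scipy.optimize import minimize
def rect(a,b,z,n=60):
    t=np.linspace(-.5,.5,n)
    return np.vstack([np.c_[t*a,0*t+s*b/2,0*t+z] for s in(-1,1)]+[np.c_[0*t+s*a/2,t*b,0*t+z] for s in(-1,1)])
def circ(r,z,n=80):
    t=np.linspace(0,2*np.pi,n);return np.c_[r*np.cos(t),r*np.sin(t),0*t+z]
def place(P,p):
    c,s=np.cos(np.radians(p[2])),np.sin(np.radians(p[2]));Q=P.copy()
    Q[:,0]=p[0]+c*P[:,0]-s*P[:,1];Q[:,1]=p[1]+s*P[:,0]+c*P[:,1];return Q
def grad(f,sig):
    g=cv2.GaussianBlur(cv2.cvtColor(f['img'],cv2.COLOR_RGB2GRAY).astype(np.float32),(0,0),.7)
    m=np.hypot(cv2.Sobel(g,5,1,0),cv2.Sobel(g,5,0,1));m=np.minimum(m,150)
    return cv2.GaussianBlur(m,(0,0),sig)
def fit(fs,P,p0,yaw=True,rng=(.006,.006,5)):
    p=np.array(p0,float)
    for sig in(2,1):
        G=[grad(f,sig) for f in fs]
        def cost(q):
            pp=p.copy();pp[0]+=q[0]/100;pp[1]+=q[1]/100
            if yaw: pp[2]+=q[2]*5
            t=0
            for f,g in zip(fs,G):
                m=proj(f,place(P,pp)).astype(np.float32);t-=cv2.remap(g,m[:,0:1],m[:,1:2],1).mean()
            return t+ 20*float(np.sum(np.clip(np.abs(np.array(q[:2])/100)-.008,0,1)))*1000
        best=None
        for i in (-.3,0,.3):
            for j in (-.3,0,.3):
                for k in ((-.5,0,.5) if yaw else (0,)):
                    r=minimize(cost,[i,j]+([k] if yaw else []),method='Nelder-Mead',options=dict(xatol=.005,fatol=.01,initial_simplex=None,maxiter=80))
                    if best is None or r.fun<best.fun: best=r
        p[0]+=best.x[0]/100;p[1]+=best.x[1]/100
        if yaw:p[2]+=best.x[2]*5
    return p,best.fun
SB=dict(slot=(.043,.121),oblong=(.055,.109),broad=(.067,.095),square=(.081,.081))
SF=dict(slot=(.016,.094),oblong=(.028,.082),broad=(.040,.068),square=(.054,.054))
def mblock(n): 
    a,b=SB[n];return np.vstack([rect(a,b,.02),rect(a-.012,b-.012,.02)])
E
cat > fit1.py <<'E'
from h import *
import pickle,json
w3,w4=[pickle.load(open(n,'rb')) for n in('w3.pkl','w4.pkl')]
B=dict(slot=(.5225,.0356,0),broad=(.6225,-.108,3.3),oblong=(.566,-.2775,4),square=(.4306,-.1225,-4.3))
N=dict(oblong=(.523,.038,90),broad=(.566,-.278,94),square=(.621,-.109,93),slot=(.429,-.1225,86))
C=dict(oblong=(97,273),broad=(674,195),square=(362,80),slot=(390,445))
o=cv2.resize(w4['img'][:,:,::-1],(1536,1152),interpolation=cv2.INTER_CUBIC);R={}
def draw(P,p,c):
    for q in proj(w4,place(P,p)): cv2.circle(o,tuple(int(round(v)) for v in (q*3+1)),1,c,-1)
for k in B:
    p,c=fit([w4],mblock(k),B[k]);p3,_=fit([w3],mblock(k),p);print('block',k,p.round(4),p3.round(4),round(c));R['b'+k]=list(p);draw(mblock(k),p,(0,0,255))
for k in N:
    F=rect(*SF[k],.038);p,c=fit([w4],F,N[k]);p3,_=fit([w3],F,p);
    u=C[k];P0=np.array([.70-u[1]/1600,.12-u[0]/1600,.02]);cc=ray(w4,(256,192))[0];P=cc+(P0-cc)*(cc[2]-.074)/(cc[2]-.02)
    r=[fit([f],circ(.013,.074),(P[0],P[1],0),False)[0] for f in(w4,w3)]
    X,e=tri([(f,proj(f,[[q[0],q[1],.074]])[0]) for f,q in zip((w4,w3),r)])
    print('nozzle',k,p.round(4),p3.round(4),round(c),'collar',r[0][:2].round(4),r[1][:2].round(4),'tri',X.round(4),np.round(e,4))
    R['n'+k]=list(p);draw(F,p,(0,200,0));draw(circ(.013,.074),r[0],(255,0,0))
json.dump(R,open('R.json','w'))
ys,xs=np.where((o==(0,200,0)).all(2)|(o==(0,0,255)).all(2));c=o[max(ys.min()-20,0):ys.max()+20,max(xs.min()-20,0):xs.max()+20]
s=min(800/c.shape[1],600/c.shape[0]);cv2.imwrite('pics/ov.png',cv2.resize(c,None,fx=s,fy=s,interpolation=cv2.INTER_AREA))
E
python3 fit1.py
```

```text
block slot [ 0.5234  0.032  -0.297 ] [ 0.5185  0.0328 -0.6973] -115
block broad [ 0.6163 -0.1085  5.3296] [ 0.6161 -0.1074  4.1652] -112
block oblong [ 0.5627 -0.2729 -2.8141] [ 0.5588 -0.2735  2.9383] -101
block square [ 0.4295 -0.1223 -5.0858] [ 0.4301 -0.1197 -2.2834] -81
nozzle oblong [5.23500e-01 3.42000e-02 8.35988e+01] [5.23900e-01 3.86000e-02 9.01727e+01] -104 collar [0.523  0.0373] [0.5213 0.0387] tri [0.5235 0.041  0.0641] [0.0005 0.0005]
nozzle broad [ 0.5658 -0.2798 94.0681] [  0.5583  -0.274  117.1141] -107 collar [ 0.5655 -0.2777] [ 0.5648 -0.2781] tri [ 0.5683 -0.2833  0.0606] [0.0001 0.0001]
nozzle square [ 0.6053 -0.1099 95.1209] [ 0.6111 -0.118  95.1043] -110 collar [ 0.6283 -0.1082] [ 0.628  -0.1073] tri [ 0.6318 -0.1079  0.0642] [0.0001 0.0001]
nozzle slot [  0.4287  -0.11   105.1822] [ 0.4287 -0.1228 85.7982] -98 collar [ 0.4307 -0.12  ] [ 0.4281 -0.119 ] tri [ 0.4282 -0.1203  0.057 ] [0.0002 0.0002]
```

View pics/ov.png

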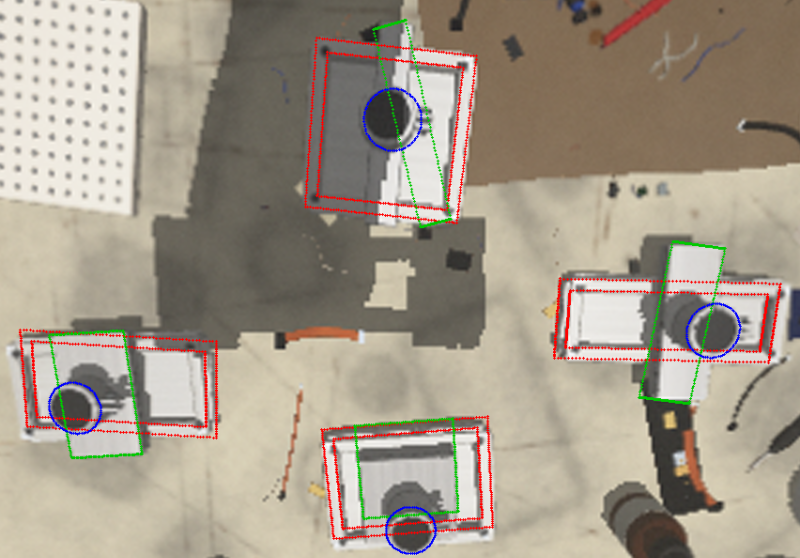

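Edge fitting locked onto wrong edges in places (visible at the A, B and D blocks and the slot foot). I'll pick corners from one enlarged mosaic instead.

```bash
cat > mos.py <<'E'
from h import *
import pickle
def mosaic(f,cs,out,w=84,h=63):
    T=[]
    for c in cs:
        u,v=proj(f,[c])[0];x0=int(round(u-w/2));y0=int(round(v-h/2))
        M=np.float32([[1,0,x0],[0,1,y0]]);s=400/w
        # out pixel (X,Y) -> raw = x0+X/s-.5...
        A=np.float32([[1/s,0,x0+.5/s-.5],[0,1/s,y0+.5/s-.5]])
        T.append(cv2.warpAffine(f['img'][:,:,::-1].copy(),A,(400,300),flags=cv2.INTER_CUBIC|cv2.WARP_INVERSE_MAP));print(out,x0,y0,s)
    cv2.imwrite(out,np.vstack([np.hstack(T[:2]),np.hstack(T[2:])]))
E
python3 - <<'E'
from mos import *
f=pickle.load(open('w4.pkl','rb'))
mosaic(f,[(.43,-.122,.03),(.566,-.277,.03),(.621,-.108,.03),(.5225,.0356,.03)],'pics/m4.png')
E
```

```text
pics/m4.png 209 35 4.761904761904762
pics/m4.png 109 128 4.761904761904762
pics/m4.png 217 163 4.761904761904762
pics/m4.png 312 102 4.761904761904762
```

View pics/m4.png

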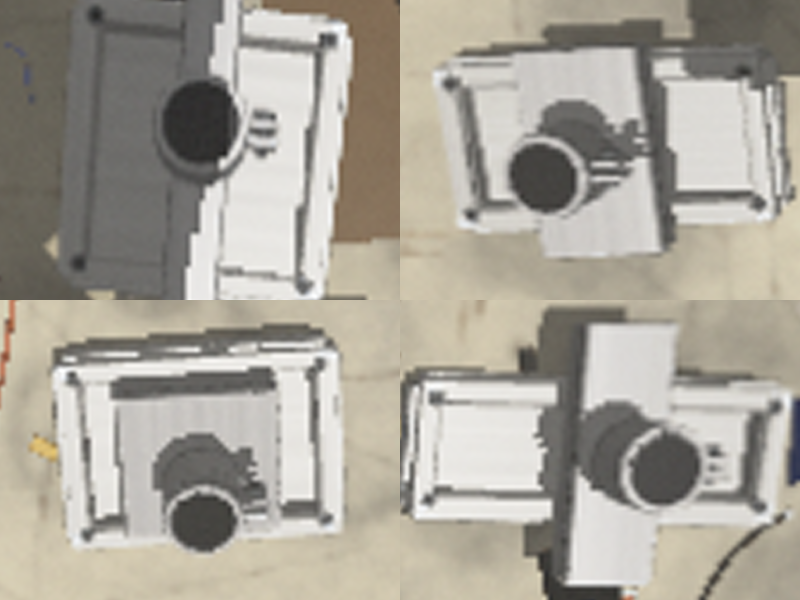

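The mosaic shows each block's four corner dots and each foot clearly. C's dots are at (96,15), (328,40), (78,264) and (305,287). Collars are at (200,122), (547,174), (203,522) and (665,468). All ears point image-right (+y). Solving.

```bash
cat > solve.py <<'E'
from h import *
import pickle,json
f=pickle.load(open('w4.pkl','rb'));S=400/84
O=dict(C=(209,35),A=(109,128),B=(217,163),D=(312,102))
def raw(k,p): return (O[k][0]+(p[0]+.5)/S-.5,O[k][1]+(p[1]+.5)/S-.5)
dots=dict(C=[(96,15),(328,40),(78,264),(305,287)],A=[(50,82),(344,72),(72,214),(367,208)],B=[(71,76),(318,63),(86,236),(326,218)],D=[(35,98),(375,107),(28,200),(360,206)])
for k in dots:
    P=np.array([plane(f,raw(k,p),.02) for p in dots[k]])[:,:2];c=P.mean(0)
    y=(P[1]+P[3]-P[0]-P[2])/2;x=-(P[2]+P[3]-P[0]-P[1])/2 # right=+y, up=-x
    print('block',k,c.round(4),'ty',np.degrees(np.arctan2(-y[0],y[1])).round(1),'tx',np.degrees(np.arctan2(-x[1],-x[0])).round(1),np.linalg.norm(y).round(4),np.linalg.norm(x).round(4))
col=dict(C=(200,122),A=(147,174),B=(203,222),D=(265,168))
for k in col: print('collar',k,plane(f,raw(k,col[k]),.074)[:2].round(4))
feet=dict(A=((.04,.068),[(113,53),(236,47),(144,257),(264,250)]),B=((.054,.054),[(117,99),(275,92),(122,235),(275,228)]),D=((.028,.082),[(182,25),(277,22),(165,284),(248,284)]))
for k,((a,b),pt) in feet.items():
    P=np.array([plane(f,raw(k,p),.038) for p in pt])[:,:2]
    x=(P[1]+P[3]-P[0]-P[2])/2;y=(P[0]+P[1]-P[2]-P[3])/2
    print('foot',k,P.mean(0).round(4),np.degrees(np.arctan2(x[1],x[0])).round(1),np.degrees(np.arctan2(-y[0],y[1])).round(1),np.linalg.norm(x).round(4),np.linalg.norm(y).round(4))
    ob=np.array([[-a/2,b/2,-.009],[a/2,b/2,-.009],[-a/2,-b/2,-.009],[a/2,-b/2,-.009],[0,0,.027]])
    im=np.array([raw(k,p) for p in pt]+[raw(k,col[k])])
    V=np.array(f['view'])
    ok,r,t=cv2.solvePnP(ob,im,K(f),np.array(f['dist_coeffs']),flags=cv2.SOLVEPNP_SQPNP)
    R=V[:3,:3].T@cv2.Rodrigues(r)[0];c=V[:3,:3].T@(t[:,0]-V[:3,3]);print('  pnp',c.round(4),'zaxis',R[:,2].round(3),'xaxis',R[:,0].round(3),'rep',np.abs(cv2.projectPoints(ob,r,t,K(f),np.array(f['dist_coeffs']))[0][:,0]-im).max().round(2))
P=[plane(f,raw('C',p),.038) for p in[(243,0),(213,300)]];print('slot edge yaw of y',np.degrees(np.arctan2(P[1][1]-P[0][1],P[1][0]-P[0][0])))
t3=np.array([(572,367),(737,387),(557,530),(718,550)]);Q=np.c_[.70-t3[:,1]/1600,.10-t3[:,0]/1600];g=pickle.load(open('w3.pkl','rb'))
Q=np.array([plane(g,proj(g,[[q[0],q[1],.02]])[0],.014)[:2] for q in Q]);print('tile',Q.mean(0),np.linalg.norm(Q[0]-Q[1]),np.degrees(np.arctan2(*(Q[0]-Q[1]))))
s=observe();print(s['tcp_pos'],s['ee_rot'])
E
python3 solve.py
```

```text
block C [ 0.4298 -0.1226] ty -4.8 tx -4.5 0.0706 0.0708
block A [ 0.5659 -0.2788] ty 2.2 tx 4.4 0.0996 0.0454
block B [ 0.6239 -0.1079] ty 4.6 tx 5.0 0.0847 0.0575
block D [0.5236 0.0382] ty -0.3 tx 0.1 0.1107 0.0324
collar C [ 0.4285 -0.1226]
collar A [ 0.5649 -0.2781]
collar B [ 0.6304 -0.1078]
collar D [0.5227 0.0385]
foot A [ 0.5656 -0.2785] 93.7 92.9 0.0397 0.0664
  pnp [ 0.5673 -0.2821  0.0373] zaxis [-0.016  0.008  1.   ] xaxis [-0.057  0.998 -0.009] rep 0.26
foot B [ 0.6235 -0.1092] 93.5 92.0 0.052 0.0478
  pnp [ 0.6303 -0.1085  0.0327] zaxis [0.204 0.043 0.978] xaxis [-0.046  0.998 -0.034] rep 0.33
foot D [0.5232 0.0376] 91.8 91.6 0.028 0.0807
  pnp [0.5236 0.0399 0.0414] zaxis [-0.005  0.023  1.   ] xaxis [-0.027  0.999 -0.023] rep 0.63
slot edge yaw of y -5.243062718643222
tile [ 0.41326271 -0.30617182] 0.10496774501766962 6.911227119018093
[ 0.55991183 -0.11643314  0.31952704] [[-9.99932263e-01 -1.16354336e-02 -2.94012251e-04]
 [-1.16356901e-02  9.99931910e-01  8.86325333e-04]
 [ 2.83679452e-04  8.89686331e-04 -9.99999564e-01]]
```

Poses agree with the given sizes: dot spacings match the blocks to about 1 mm, and the collars sit over the block centres. The square nozzle (B) leans about 11° toward +x, one edge down in the recess; the others stand upright. First the slot nozzle goes to the tile.

Request:
move_arm --rows '[{"tx":33,"ty":-1,"tz":40,"rx":0,"ry":0,"rz":0,"fingers":1},{"tx":33,"ty":-1,"tz":40,"rx":0,"ry":0,"rz":0,"fingers":1},{"tx":33,"ty":-1,"tz":40,"rx":0,"ry":0,"rz":0,"fingers":1},{"tx":32,"ty":-1,"tz":40,"rx":0,"ry":0,"rz":0,"fingers":1},{"tx":0,"ty":0,"tz":0,"rx":0,"ry":0,"rz":10.6,"fingers":1},{"tx":0,"ty":0,"tz":0,"rx":0,"ry":0,"rz":10.6,"fingers":1},{"tx":0,"ty":0,"tz":0,"rx":0,"ry":0,"rz":10.6,"fingers":1},{"tx":0,"ty":0,"tz":0,"rx":0,"ry":0,"rz":10.6,"fingers":1}]'

```text
clock: 5.03
tcp_pos: [0.4292, -0.1227, 0.1598]
ee_rot: [[-0.742, 0.671, 0.0], [0.671, 0.742, 0.0], [0.0, 0.0, -1.0]]
wrist_force: [-0.4, 0.5, -0.0]
gripper_width: 0.0885
grip_force: 0.0
```

Request:
move_arm --rows '[{"tx":0,"ty":0,"tz":0,"rx":0,"ry":0,"rz":10.6,"fingers":1},{"tx":0,"ty":0,"tz":0,"rx":0,"ry":0,"rz":10.6,"fingers":1},{"tx":0,"ty":0,"tz":0,"rx":0,"ry":0,"rz":10.6,"fingers":1},{"tx":0,"ty":0,"tz":0,"rx":0,"ry":0,"rz":10.6,"fingers":1},{"tx":0,"ty":0,"tz":0,"rx":0,"ry":0,"rz":10.6,"fingers":1},{"tx":0,"ty":0,"tz":0,"rx":0,"ry":0,"rz":0,"fingers":1}]'

```text
clock: 5.78
tcp_pos: [0.4292, -0.1228, 0.1597]
ee_rot: [[0.081, 0.997, -0.0], [0.997, -0.081, -0.0], [-0.0, -0.0, -1.0]]
wrist_force: [-0.2, 0.5, 0.6]
gripper_width: 0.0878
grip_force: 0.0
```

```bash
cat > go.py <<'E'
import sys
from h import *
# go.py x y z toolx_angle [lean zx zy]: remaining motion in tool axes (mm) and rotvec deg
from scipy.spatial.transform import Rotation as Ro
a=list(map(float,sys.argv[1:]));s=observe();R=np.array(s['ee_rot']);p=s['tcp_pos']
c=np.radians(a[3]);X=np.array([np.cos(c),np.sin(c),0]);Z=np.array([0,0,-1.])
if len(a)>4: Z=-np.array([a[4],a[5],np.sqrt(1-a[4]**2-a[5]**2)])
X-=Z*(X@Z);X/=np.linalg.norm(X);T=np.c_[X,np.cross(Z,X),Z]
print('clock',round(s['clock'],2),'tcp',np.round(p,4),'xang',np.degrees(np.arctan2(R[1,0],R[0,0])).round(2),'q',np.round(s['qpos'],0),'F',np.round(s['wrist_force'],1),'w',round(s['gripper_width'],4),'g',round(s['grip_force'],1))
print('shift',(R.T@(np.array(a[:3])-p)*1000).round(1),'turn',np.degrees(Ro.from_matrix(R.T@T).as_rotvec()).round(1))
E
python3 go.py .4285 -.1226 .043 84.8
```

```text
clock 5.78 tcp [ 0.4292 -0.1228  0.1597] xang 85.37 q [-28.  24.  47. 124. -26.  43.  31.] F [-0.2  0.5  0.6] w 0.0878 g 0.0
shift [  0.2  -0.7 116.7] turn [-0.   0.   0.6]
```

Request:
move_arm --rows '[{"tx":0,"ty":-1,"tz":30,"rx":0,"ry":0,"rz":0,"fingers":1},{"tx":0,"ty":0,"tz":30,"rx":0,"ry":0,"rz":0,"fingers":1},{"tx":0,"ty":0,"tz":30,"rx":0,"ry":0,"rz":0,"fingers":1},{"tx":0,"ty":0,"tz":18,"rx":0,"ry":0,"rz":0,"fingers":1},{"tx":0,"ty":0,"tz":9,"rx":0,"ry":0,"rz":0,"fingers":1},{"tx":0,"ty":0,"tz":0,"rx":0,"ry":0,"rz":0,"fingers":1}]'

```text
clock: 6.52
tcp_pos: [0.4281, -0.1232, 0.0427]
ee_rot: [[0.08, 0.997, -0.0], [0.997, -0.08, 0.0], [0.0, -0.0, -1.0]]
wrist_force: [-1.2, 0.7, 0.9]
gripper_width: 0.088
grip_force: 0.0
```

Request:
move_arm --force 25 --rows '[{"tx":0,"ty":0,"tz":0,"rx":0,"ry":0,"rz":0,"fingers":-1},{"tx":0,"ty":0,"tz":0,"rx":0,"ry":0,"rz":0,"fingers":-1},{"tx":0,"ty":0,"tz":0,"rx":0,"ry":0,"rz":0,"fingers":-1},{"tx":0,"ty":0,"tz":0,"rx":0,"ry":0,"rz":0,"fingers":-1},{"tx":0,"ty":0,"tz":0,"rx":0,"ry":0,"rz":0,"fingers":-1},{"tx":0,"ty":0,"tz":0,"rx":0,"ry":0,"rz":0,"fingers":-1}]'

```text
clock: 7.28
tcp_pos: [0.4281, -0.1233, 0.0427]
ee_rot: [[0.081, 0.997, -0.0], [0.997, -0.081, -0.0], [-0.0, -0.0, -1.0]]
wrist_force: [0.2, 0.8, -0.7]
gripper_width: 0.0304
grip_force: 0.0
```

```bash
python3 go.py .4133 -.3062 .12 83
```

```text
clock 7.28 tcp [ 0.4281 -0.1233  0.0427] xang 85.35 q [-15.  36.  32. 126. -41.  28.  44.] F [ 0.2  0.8 -0.7] w 0.0304 g 0.0
shift [-183.5    0.   -77.3] turn [-0.   0.   2.3]
```

Request:
move_arm --rows '[{"tx":0,"ty":0,"tz":0,"rx":0,"ry":0,"rz":0,"fingers":-1},{"tx":0,"ty":0,"tz":0,"rx":0,"ry":0,"rz":0,"fingers":-1},{"tx":0,"ty":0,"tz":0,"rx":0,"ry":0,"rz":0,"fingers":-1},{"tx":0,"ty":0,"tz":-5,"rx":0,"ry":0,"rz":0,"fingers":-1},{"tx":0,"ty":0,"tz":-15,"rx":0,"ry":0,"rz":0,"fingers":-1},{"tx":0,"ty":0,"tz":-30,"rx":0,"ry":0,"rz":0,"fingers":-1},{"tx":0,"ty":0,"tz":-27,"rx":0,"ry":0,"rz":0,"fingers":-1},{"tx":0,"ty":0,"tz":0,"rx":0,"ry":0,"rz":2.3,"fingers":-1}]'

```text
clock: 8.28
tcp_pos: [0.4292, -0.1233, 0.1211]
ee_rot: [[0.123, 0.992, 0.003], [0.992, -0.123, 0.0], [0.001, 0.003, -1.0]]
wrist_force: [-0.1, -0.6, -1.6]
gripper_width: 0.0249
grip_force: 25.0
```

```bash
python3 go.py .4133 -.3062 .12 83
python3 - <<'E'
from h import *
for n in('wrist','side'):
    f=grab_frame(n);cv2.imwrite(f'pics/g_{n}.png',f['img'][:,:,::-1])
E
```

```text
clock 8.28 tcp [ 0.4292 -0.1233  0.1211] xang 82.96 q [-24.  28.  43. 125. -32.  38.  34.] F [-0.1 -0.6 -1.6] w 0.0249 g 25.0
shift [-183.5    6.6    1. ] turn [ 0.2 -0.  -0. ]
```

Request:
move_arm --rows '[{"tx":-20,"ty":0,"tz":0,"rx":0,"ry":0,"rz":0,"fingers":-1},{"tx":-37,"ty":2,"tz":0,"rx":0,"ry":0,"rz":0,"fingers":-1},{"tx":-37,"ty":2,"tz":0,"rx":0,"ry":0,"rz":0,"fingers":-1},{"tx":-37,"ty":2,"tz":0,"rx":0,"ry":0,"rz":0,"fingers":-1},{"tx":-37,"ty":1,"tz":0,"rx":0,"ry":0,"rz":0,"fingers":-1},{"tx":-15,"ty":0,"tz":0,"rx":0,"ry":0,"rz":0,"fingers":-1},{"tx":0,"ty":0,"tz":30,"rx":0,"ry":0,"rz":0,"fingers":-1},{"tx":0,"ty":0,"tz":0,"rx":0,"ry":0,"rz":0,"fingers":-1}]'

```text
clock: 9.38
tcp_pos: [0.4114, -0.3037, 0.0877]
ee_rot: [[0.121, 0.993, -0.004], [0.993, -0.121, 0.003], [0.003, -0.005, -1.0]]
wrist_force: [-0.3, 1.0, -1.8]
gripper_width: 0.0251
grip_force: 25.0
```

```bash
python3 go.py .4133 -.3062 .038 83
python3 - <<'E'
from h import *
f=grab_frame('side');b=cv2.resize(f['img'][110:230,180:340,::-1],(560,420),interpolation=cv2.INTER_CUBIC)
cv2.imwrite('pics/t1.png',b)
E
```

```text
clock 9.38 tcp [ 0.4114 -0.3037  0.0877] xang 83.07 q [  3.  36.  38. 116. -35.  39.  56.] F [-0.3  1.  -1.8] w 0.0251 g 25.0
shift [-2.4  2.4 49.6] turn [-0.3 -0.2  0.1]
```

View pics/t1.png

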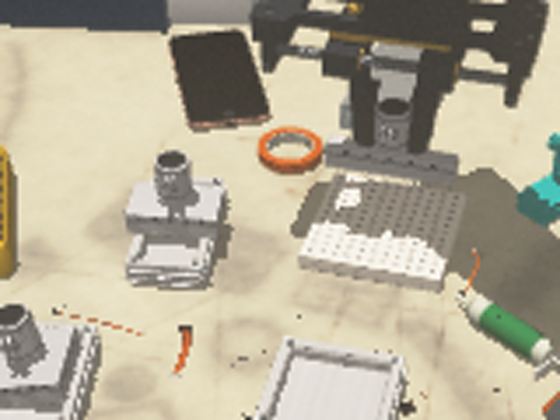

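The slot nozzle is held upright over the tile, its foot at (390,160), and block_square is now empty. Lower and release.

Request:
move_arm --rows '[{"tx":-2,"ty":2,"tz":25,"rx":0,"ry":0,"rz":0,"fingers":-1},{"tx":0,"ty":0,"tz":15,"rx":0,"ry":0,"rz":0,"fingers":-1},{"tx":0,"ty":0,"tz":7,"rx":0,"ry":0,"rz":0,"fingers":-1},{"tx":0,"ty":0,"tz":3,"rx":0,"ry":0,"rz":0,"fingers":-1},{"tx":0,"ty":0,"tz":0,"rx":0,"ry":0,"rz":0,"fingers":-1},{"tx":0,"ty":0,"tz":0,"rx":0,"ry":0,"rz":0,"fingers":-1}]'

```text
clock: 10.18
tcp_pos: [0.4149, -0.3082, 0.0402]
ee_rot: [[0.121, 0.993, 0.001], [0.993, -0.121, -0.0], [-0.0, 0.001, -1.0]]
wrist_force: [0.3, 0.1, -0.7]
gripper_width: 0.025
grip_force: 25.0
```

Request:
move_arm --rows '[{"tx":0,"ty":0,"tz":0,"rx":0,"ry":0,"rz":0,"fingers":-0.4},{"tx":0,"ty":0,"tz":0,"rx":0,"ry":0,"rz":0,"fingers":0.2},{"tx":0,"ty":0,"tz":0,"rx":0,"ry":0,"rz":0,"fingers":1},{"tx":0,"ty":0,"tz":0,"rx":0,"ry":0,"rz":0,"fingers":1},{"tx":0,"ty":0,"tz":-20,"rx":0,"ry":0,"rz":0,"fingers":1},{"tx":0,"ty":0,"tz":-50,"rx":0,"ry":0,"rz":0,"fingers":1},{"tx":0,"ty":0,"tz":-50,"rx":0,"ry":0,"rz":0,"fingers":1},{"tx":0,"ty":0,"tz":0,"rx":0,"ry":0,"rz":0,"fingers":1}]'

```text
clock: 11.18
tcp_pos: [0.4165, -0.3097, 0.164]
ee_rot: [[0.122, 0.993, 0.006], [0.993, -0.122, -0.003], [-0.002, 0.007, -1.0]]
wrist_force: [0.3, -0.1, -0.6]
gripper_width: 0.0878
grip_force: 0.0
```

```bash
python3 go.py .6304 -.1078 .16 93; python3 go.py .6304 -.1078 .16 93 .19 0.02
```

```text
clock 11.18 tcp [ 0.4165 -0.3097  0.164 ] xang 83.02 q [ -3.  30.  45. 114. -29.  47.  51.] F [ 0.3 -0.1 -0.6] w 0.0878 g 0.0
shift [226.4 187.7   4.8] turn [  0.4   0.2 -10. ]
clock 11.18 tcp [ 0.4165 -0.3097  0.164 ] xang 83.02 q [ -3.  30.  45. 114. -29.  47.  51.] F [ 0.3 -0.1 -0.6] w 0.0878 g 0.0
shift [226.4 187.7   4.8] turn [ 11.3  -1.4 -10. ]
```

```bash
python3 - <<'E'
from h import *
import pickle
fs=grab_frame('side');fc=grab_frame('scene');w3=pickle.load(open('w3.pkl','rb'));w4=pickle.load(open('w4.pkl','rb'))
print(tri([(fs,np.array((213,312))*.64),(fc,np.array((250,268))*.64)]))
print('cup rim L/R side',plane(fs,np.array((193,312))*.64,.05),plane(fs,np.array((237,312))*.64,.05),'base',plane(fs,np.array((217,346))*.64,0))
print('w3 cup top',plane(w3,np.array((465,400))*.64,.05),'near base',plane(w3,np.array((455,365))*.64,.0))
print('meter corner', plane(w3,np.array((375,370))*.64,.03))
E
python3 go.py .62 -.20 .16 93
```

```text
(array([ 0.7436001 , -0.10510933,  0.05854505]), [np.float64(0.003622660014698081), np.float64(0.003622660014698148)])
cup rim L/R side [ 0.77689478 -0.10394307  0.05      ] [ 0.71240703 -0.11417989  0.05      ] base [ 0.74387829 -0.08841754  0.        ]
w3 cup top [ 0.75376763 -0.11189021  0.05      ] near base [ 0.72321517 -0.10814432  0.        ]
meter corner [ 0.67042747 -0.21232511  0.03      ]
clock 11.28 tcp [ 0.415  -0.3078  0.1607] xang 83.06 q [ -2.  30.  45. 114. -29.  47.  52.] F [-0.7  1.1 -0.3] w 0.0876 g 0.0
shift [131.8 190.5   1. ] turn [ 0.1  0.  -9.9]
```

Run:
```python
from h import *
fs=grab_frame('side');fc=grab_frame('scene')
a=cv2.resize(fs['img'][175:230,110:175,::-1],(390,330),interpolation=cv2.INTER_CUBIC)
b=cv2.resize(fc['img'][150:205,130:195,::-1],(390,330),interpolation=cv2.INTER_CUBIC)
c=cv2.resize(fs['img'][120:200,240:350,::-1],(780,268*2),interpolation=cv2.INTER_CUBIC)[:268]
c=cv2.resize(fs['img'][135:190,235:325,::-1],(437,267),interpolation=cv2.INTER_CUBIC)
o=np.zeros((600,780,3),np.uint8);o[:330,:390]=a;o[:330,390:]=b;o[333:600,:437]=c
cv2.imwrite('pics/cup.png',o)
```

```text
(no output)
```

View pics/cup.png

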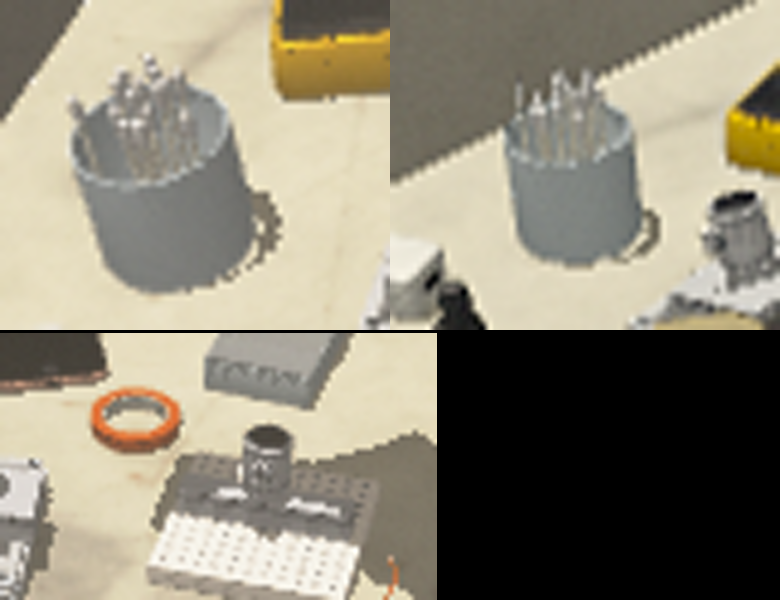

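The slot nozzle stands upright on the tile (268,460). The cup has bits sticking out of its top (150,62 side / 560,75 scene), so I'll compute its height.

Run:
```python
from h import *
fs=grab_frame('side');fc=grab_frame('scene')
S=lambda x,y:(110+x/6,175+y/6);C=lambda x,y:(130+(x-390)/6,150+y/6)
print('rim',tri([(fs,S(153,135)),(fc,C(570,140))]))
print('tip',tri([(fs,S(150,62)),(fc,C(560,75))]))
print('tip2',tri([(fs,S(150,62)),(fc,C(587,75))]))
z=.065
print('rim side near',[plane(fs,S(*p),z).round(3) for p in[(72,140),(233,125),(150,185),(160,85)]])
```

```text
rim (array([ 0.75190513, -0.11384352,  0.05003654]), [np.float64(0.0010648594427967446), np.float64(0.001064859442796785)])
tip (array([ 0.73752767, -0.10254297,  0.09686959]), [np.float64(0.0018775538078241076), np.float64(0.00187755380782405)])
tip2 (array([ 0.75273912, -0.12781977,  0.07724378]), [np.float64(0.0006874147336498181), np.float64(0.0006874147336498203)])
rim side near [array([ 0.772, -0.093,  0.065]), array([ 0.715, -0.11 ,  0.065]), array([ 0.732, -0.074,  0.065]), array([ 0.751, -0.128,  0.065])]
```

Tips could reach about 0.08–0.1 m, and a tilted gripper body would come close to the cup. I'll grasp the leaning nozzle with a vertical tool (body bottom ≥0.105) and a gentle close, letting the flat pads straighten it.

Request:
move_arm --rows '[{"tx":38,"ty":32,"tz":0,"rx":0,"ry":0,"rz":0,"fingers":1},{"tx":38,"ty":32,"tz":0,"rx":0,"ry":0,"rz":0,"fingers":1},{"tx":38,"ty":32,"tz":0,"rx":0,"ry":0,"rz":0,"fingers":1},{"tx":38,"ty":32,"tz":0,"rx":0,"ry":0,"rz":0,"fingers":1},{"tx":38,"ty":32,"tz":0,"rx":0,"ry":0,"rz":0,"fingers":1},{"tx":36,"ty":29,"tz":0,"rx":0,"ry":0,"rz":0,"fingers":1},{"tx":0,"ty":0,"tz":0,"rx":0,"ry":0,"rz":-10,"fingers":1},{"tx":0,"ty":0,"tz":0,"rx":0,"ry":0,"rz":0,"fingers":1}]'

```text
clock: 12.48
tcp_pos: [0.6291, -0.1066, 0.1587]
ee_rot: [[-0.052, 0.999, -0.002], [0.999, 0.052, 0.0], [0.0, -0.002, -1.0]]
wrist_force: [-0.1, -0.6, 1.2]
gripper_width: 0.0879
grip_force: 0.0
```

```bash
python3 go.py .630 -.107 .043 93
```

```text
clock 12.47 tcp [ 0.6291 -0.1066  0.1587] xang 92.98 q [-21.  41.  40.  95. -30.  55.  33.] F [-0.1 -0.6  1.2] w 0.0879 g 0.0
shift [ -0.5   1.1 115.7] turn [-0.1 -0.  -0. ]
```

Request:
move_arm --force 8 --rows '[{"tx":0,"ty":1,"tz":40,"rx":0,"ry":0,"rz":0,"fingers":1},{"tx":0,"ty":0,"tz":40,"rx":0,"ry":0,"rz":0,"fingers":1},{"tx":0,"ty":0,"tz":25,"rx":0,"ry":0,"rz":0,"fingers":1},{"tx":0,"ty":0,"tz":11,"rx":0,"ry":0,"rz":0,"fingers":1},{"tx":0,"ty":0,"tz":0,"rx":0,"ry":0,"rz":0,"fingers":0.4},{"tx":0,"ty":0,"tz":0,"rx":0,"ry":0,"rz":0,"fingers":-0.1},{"tx":0,"ty":0,"tz":0,"rx":0,"ry":0,"rz":0,"fingers":-0.25},{"tx":0,"ty":0,"tz":0,"rx":0,"ry":0,"rz":0,"fingers":-0.25}]'

```text
clock: 13.48
tcp_pos: [0.6311, -0.1064, 0.0444]
ee_rot: [[-0.053, 0.999, 0.001], [0.999, 0.053, 0.0], [-0.0, 0.001, -1.0]]
wrist_force: [-0.2, 0.2, -0.0]
gripper_width: 0.0503
grip_force: 0.0
```

Request:
move_arm --force 8 --rows '[{"tx":0,"ty":0,"tz":0,"rx":0,"ry":0,"rz":0,"fingers":-0.3},{"tx":0,"ty":0,"tz":0,"rx":0,"ry":0,"rz":0,"fingers":-0.35},{"tx":0,"ty":0,"tz":0,"rx":0,"ry":0,"rz":0,"fingers":-0.45},{"tx":0,"ty":0,"tz":0,"rx":0,"ry":0,"rz":0,"fingers":-0.6},{"tx":0,"ty":0,"tz":0,"rx":0,"ry":0,"rz":0,"fingers":-1},{"tx":0,"ty":0,"tz":0,"rx":0,"ry":0,"rz":0,"fingers":-1},{"tx":0,"ty":0,"tz":0,"rx":0,"ry":0,"rz":0,"fingers":-1}]'

```text
clock: 14.35
tcp_pos: [0.6306, -0.1065, 0.0438]
ee_rot: [[-0.053, 0.999, -0.0], [0.999, 0.053, -0.0], [-0.0, -0.0, -1.0]]
wrist_force: [-1.3, -0.2, 1.1]
gripper_width: 0.0288
grip_force: 7.6
```

```bash
python3 go.py .630 -.107 .043 93
```

```text
clock 14.35 tcp [ 0.6306 -0.1065  0.0438] xang 93.05 q [-17.  49.  34.  97. -36.  45.  37.] F [-1.3 -0.2  1.1] w 0.0288 g 7.6
shift [-0.4 -0.6  0.8] turn [-0.   0.   0.1]
```

Width is 28.8 mm, so it's still leaning between the pads. I'll lift a little so the foot is free, then squeeze harder to align it.

Request:
move_arm --force 20 --rows '[{"tx":0,"ty":0,"tz":-3,"rx":0,"ry":0,"rz":0,"fingers":-1},{"tx":0,"ty":0,"tz":-4,"rx":0,"ry":0,"rz":0,"fingers":-1},{"tx":0,"ty":0,"tz":-5,"rx":0,"ry":0,"rz":0,"fingers":-1},{"tx":0,"ty":0,"tz":0,"rx":0,"ry":0,"rz":0,"fingers":-1},{"tx":0,"ty":0,"tz":0,"rx":0,"ry":0,"rz":0,"fingers":-1}]'

```text
clock: 14.98
tcp_pos: [0.6308, -0.1064, 0.0558]
ee_rot: [[-0.053, 0.999, 0.0], [0.999, 0.053, 0.0], [0.0, 0.0, -1.0]]
wrist_force: [0.2, -0.3, -1.6]
gripper_width: 0.0264
grip_force: 18.5
```

Request:
move_arm --force 25 --rows '[{"tx":0,"ty":0,"tz":-20,"rx":0,"ry":0,"rz":0,"fingers":-1},{"tx":0,"ty":0,"tz":-40,"rx":0,"ry":0,"rz":0,"fingers":-1},{"tx":0,"ty":0,"tz":-35,"rx":0,"ry":0,"rz":0,"fingers":-1},{"tx":-1,"ty":-40,"tz":0,"rx":0,"ry":0,"rz":0,"fingers":-1},{"tx":-1,"ty":-40,"tz":0,"rx":0,"ry":0,"rz":0,"fingers":-1},{"tx":-1,"ty":-40,"tz":0,"rx":0,"ry":0,"rz":0,"fingers":-1},{"tx":-1,"ty":-40,"tz":0,"rx":0,"ry":0,"rz":0,"fingers":-1},{"tx":-1,"ty":-40,"tz":0,"rx":0,"ry":0,"rz":0,"fingers":-1}]'

```text
clock: 15.98
tcp_pos: [0.4303, -0.1224, 0.1518]
ee_rot: [[-0.053, 0.999, 0.002], [0.999, 0.053, 0.001], [0.0, 0.002, -1.0]]
wrist_force: [-0.5, -0.7, -1.8]
gripper_width: 0.0254
grip_force: 24.4
```

Request:
move_arm --rows '[{"tx":0,"ty":0,"tz":0,"rx":0,"ry":0,"rz":-10.3,"fingers":-1},{"tx":0,"ty":0,"tz":0,"rx":0,"ry":0,"rz":-10.3,"fingers":-1},{"tx":0,"ty":0,"tz":0,"rx":0,"ry":0,"rz":-10.3,"fingers":-1},{"tx":0,"ty":0,"tz":0,"rx":0,"ry":0,"rz":-10.3,"fingers":-1},{"tx":0,"ty":0,"tz":0,"rx":0,"ry":0,"rz":-10.3,"fingers":-1},{"tx":0,"ty":0,"tz":0,"rx":0,"ry":0,"rz":-10.3,"fingers":-1},{"tx":0,"ty":0,"tz":0,"rx":0,"ry":0,"rz":-10.3,"fingers":-1},{"tx":0,"ty":0,"tz":0,"rx":0,"ry":0,"rz":-10.3,"fingers":-1}]'

```text
clock: 16.98
tcp_pos: [0.4316, -0.1227, 0.1519]
ee_rot: [[-0.997, 0.074, 0.002], [0.074, 0.997, -0.0], [-0.002, -0.0, -1.0]]
wrist_force: [0.6, 0.1, -0.5]
gripper_width: 0.0256
grip_force: 24.4
```

```bash
python3 go.py .4285 -.1226 .10 175.4
python3 - <<'E'
from h import *
import pickle
f={n:grab_frame(n) for n in('side','scene')};pickle.dump(f,open('sq.pkl','wb'))
E
```

```text
clock 16.98 tcp [ 0.4316 -0.1227  0.1519] xang 175.74 q [ -9.  20.  23. 123. -12.  39. 108.] F [ 0.6  0.1 -0.5] w 0.0256 g 24.4
shift [ 3.2 -0.1 51.9] turn [-0.   0.1  0.3]
```

Request:
move_arm --rows '[{"tx":3,"ty":0,"tz":35,"rx":0,"ry":0,"rz":0.3,"fingers":-1},{"tx":0,"ty":0,"tz":35,"rx":0,"ry":0,"rz":0,"fingers":-1},{"tx":0,"ty":0,"tz":25,"rx":0,"ry":0,"rz":0,"fingers":-1},{"tx":0,"ty":0,"tz":6,"rx":0,"ry":0,"rz":0,"fingers":-1},{"tx":0,"ty":0,"tz":4,"rx":0,"ry":0,"rz":0,"fingers":-1},{"tx":0,"ty":0,"tz":3,"rx":0,"ry":0,"rz":0,"fingers":-1},{"tx":0,"ty":0,"tz":0,"rx":0,"ry":0,"rz":0,"fingers":-1}]'

```text
clock: 17.95
tcp_pos: [0.4286, -0.1219, 0.0432]
ee_rot: [[-0.996, 0.085, 0.001], [0.085, 0.996, -0.0], [-0.001, -0.0, -1.0]]
wrist_force: [-0.1, -0.7, -1.7]
gripper_width: 0.0255
grip_force: 24.4
```

Request:
move_arm --rows '[{"tx":0,"ty":0,"tz":2,"rx":0,"ry":0,"rz":0,"fingers":-1},{"tx":0,"ty":0,"tz":2,"rx":0,"ry":0,"rz":0,"fingers":-1},{"tx":0,"ty":0,"tz":0,"rx":0,"ry":0,"rz":0,"fingers":-1}]'

```text
clock: 18.32
tcp_pos: [0.4293, -0.1232, 0.0399]
ee_rot: [[-0.996, 0.086, 0.003], [0.086, 0.996, -0.001], [-0.003, -0.001, -1.0]]
wrist_force: [-1.5, -1.6, 12.9]
gripper_width: 0.0256
grip_force: 25.0
```

Contact came at 39.9 mm, within 2 mm of the height expected for the recess floor (the rim would be 10 mm higher). Release and rise.

Request:
move_arm --rows '[{"tx":0,"ty":0,"tz":-0.5,"rx":0,"ry":0,"rz":0,"fingers":-0.3},{"tx":0,"ty":0,"tz":0,"rx":0,"ry":0,"rz":0,"fingers":0.3},{"tx":0,"ty":0,"tz":0,"rx":0,"ry":0,"rz":0,"fingers":1},{"tx":0,"ty":0,"tz":0,"rx":0,"ry":0,"rz":0,"fingers":1},{"tx":0,"ty":0,"tz":-20,"rx":0,"ry":0,"rz":0,"fingers":1},{"tx":0,"ty":0,"tz":-50,"rx":0,"ry":0,"rz":0,"fingers":1},{"tx":0,"ty":0,"tz":-50,"rx":0,"ry":0,"rz":0,"fingers":1},{"tx":0,"ty":0,"tz":0,"rx":0,"ry":0,"rz":0,"fingers":1}]'

```text
clock: 19.32
tcp_pos: [0.4305, -0.1222, 0.1622]
ee_rot: [[-0.996, 0.084, 0.007], [0.084, 0.996, -0.0], [-0.007, 0.0, -1.0]]
wrist_force: [0.0, -1.0, -0.7]
gripper_width: 0.0883
grip_force: 0.0
```

```bash
python3 go.py .565 -.278 .16 93.5
python3 - <<'E'
from h import *
import pickle
f={n:grab_frame(n) for n in('side','scene','wrist')};pickle.dump(f,open('sq2.pkl','wb'))
# overlap check: collar top circle fit in side & scene for heights .064 (down) vs .074
for n in('side','scene'):
    for z in(.060,.064,.068,.074):
        P=np.vstack([circ(.013,z),circ(.0095,z)])
        r=[fit([f[n]],circ(.013,z),(.4295,-.1226,0),False)]
        print(n,z,r[0][0][:2].round(4),round(r[0][1]))
E
```

```text
clock 19.32 tcp [ 0.4305 -0.1222  0.1622] xang 175.16 q [-11.  19.  25. 123. -12.  40. 107.] F [ 0.  -1.  -0.7] w 0.0883 g 0.0
shift [-147.2 -143.9    3.1] turn [ 0.3  0.3 81.7]
side 0.06 [ 0.4299 -0.1293] -118
side 0.064 [ 0.4295 -0.1252] -118
side 0.068 [ 0.4288 -0.121 ] -117
side 0.074 [ 0.428  -0.1146] -116
scene 0.06 [ 0.4337 -0.1291] -126
scene 0.064 [ 0.4303 -0.1247] -126
scene 0.068 [ 0.4272 -0.1205] -125
scene 0.074 [ 0.4221 -0.1137] -124
```

Side and scene agree on the collar top at z≈.064, so the square nozzle is fully down. Next is the broad nozzle.

Request:
move_arm --rows '[{"tx":-37,"ty":-36,"tz":0,"rx":0,"ry":0,"rz":0,"fingers":1},{"tx":-37,"ty":-36,"tz":0,"rx":0,"ry":0,"rz":0,"fingers":1},{"tx":-37,"ty":-36,"tz":0,"rx":0,"ry":0,"rz":0,"fingers":1},{"tx":-36,"ty":-36,"tz":0,"rx":0,"ry":0,"rz":0,"fingers":1},{"tx":0,"ty":0,"tz":0,"rx":0,"ry":0,"rz":10.2,"fingers":1},{"tx":0,"ty":0,"tz":0,"rx":0,"ry":0,"rz":10.2,"fingers":1},{"tx":0,"ty":0,"tz":0,"rx":0,"ry":0,"rz":10.2,"fingers":1},{"tx":0,"ty":0,"tz":0,"rx":0,"ry":0,"rz":10.2,"fingers":1}]'

```text
clock: 20.48
tcp_pos: [0.5613, -0.2775, 0.1569]
ee_rot: [[-0.695, 0.719, -0.003], [0.719, 0.695, 0.001], [0.003, -0.002, -1.0]]
wrist_force: [-1.0, -0.4, -0.5]
gripper_width: 0.0878
grip_force: 0.0
```

Request:
move_arm --rows '[{"tx":0,"ty":0,"tz":0,"rx":0,"ry":0,"rz":10.2,"fingers":1},{"tx":0,"ty":0,"tz":0,"rx":0,"ry":0,"rz":10.2,"fingers":1},{"tx":0,"ty":0,"tz":0,"rx":0,"ry":0,"rz":10.2,"fingers":1},{"tx":0,"ty":0,"tz":0,"rx":0,"ry":0,"rz":10.2,"fingers":1},{"tx":0,"ty":0,"tz":0,"rx":0,"ry":0,"rz":0,"fingers":1}]'

```text
clock: 21.1
tcp_pos: [0.5615, -0.2774, 0.1572]
ee_rot: [[-0.063, 0.998, -0.003], [0.998, 0.063, 0.0], [0.0, -0.003, -1.0]]
wrist_force: [-0.1, 0.3, -0.6]
gripper_width: 0.0882
grip_force: 0.0
```

```bash
python3 go.py .565 -.278 .043 93.3
```

```text
clock 21.1 tcp [ 0.5615 -0.2774  0.1572] xang 93.64 q [ -7.  41.  44.  97. -34.  56.  53.] F [-0.1  0.3 -0.6] w 0.0882 g 0.0
shift [ -0.9   3.8 114.2] turn [-0.2 -0.   0.3]
```

Request:
move_arm --force 25 --rows '[{"tx":-1,"ty":4,"tz":40,"rx":0,"ry":0,"rz":0,"fingers":1},{"tx":0,"ty":0,"tz":40,"rx":0,"ry":0,"rz":0,"fingers":1},{"tx":0,"ty":0,"tz":24,"rx":0,"ry":0,"rz":0,"fingers":1},{"tx":0,"ty":0,"tz":10,"rx":0,"ry":0,"rz":0,"fingers":1},{"tx":0,"ty":0,"tz":0,"rx":0,"ry":0,"rz":0,"fingers":1},{"tx":0,"ty":0,"tz":0,"rx":0,"ry":0,"rz":0,"fingers":-1},{"tx":0,"ty":0,"tz":0,"rx":0,"ry":0,"rz":0,"fingers":-1},{"tx":0,"ty":0,"tz":0,"rx":0,"ry":0,"rz":0,"fingers":-1}]'

```text
clock: 22.1
tcp_pos: [0.567, -0.2786, 0.0459]
ee_rot: [[-0.062, 0.998, 0.001], [0.998, 0.062, -0.0], [-0.0, 0.001, -1.0]]
wrist_force: [0.0, 0.3, 0.2]
gripper_width: 0.0603
grip_force: 0.0
```

Request:
move_arm --rows '[{"tx":0,"ty":0,"tz":0,"rx":0,"ry":0,"rz":0,"fingers":-1},{"tx":0,"ty":0,"tz":0,"rx":0,"ry":0,"rz":0,"fingers":-1},{"tx":0,"ty":0,"tz":0,"rx":0,"ry":0,"rz":0,"fingers":-1},{"tx":0,"ty":0,"tz":0,"rx":0,"ry":0,"rz":0,"fingers":-1},{"tx":0,"ty":0,"tz":0,"rx":0,"ry":0,"rz":0,"fingers":-1},{"tx":0,"ty":0,"tz":0,"rx":0,"ry":0,"rz":0,"fingers":-1}]'

```text
clock: 22.85
tcp_pos: [0.5665, -0.2785, 0.0452]
ee_rot: [[-0.062, 0.998, -0.0], [0.998, 0.062, -0.0], [-0.0, -0.0, -1.0]]
wrist_force: [-0.5, -0.2, 0.1]
gripper_width: 0.0251
grip_force: 25.0
```

Request:
move_arm --rows '[{"tx":0,"ty":0,"tz":-6,"rx":0,"ry":0,"rz":0,"fingers":-1},{"tx":0,"ty":0,"tz":-25,"rx":0,"ry":0,"rz":0,"fingers":-1},{"tx":0,"ty":0,"tz":-40,"rx":0,"ry":0,"rz":0,"fingers":-1},{"tx":0,"ty":0,"tz":-40,"rx":0,"ry":0,"rz":0,"fingers":-1},{"tx":0,"ty":0,"tz":0,"rx":0,"ry":0,"rz":0,"fingers":-1}]'

```text
clock: 23.48
tcp_pos: [0.5682, -0.2799, 0.1596]
ee_rot: [[-0.062, 0.998, 0.005], [0.998, 0.062, -0.002], [-0.003, 0.005, -1.0]]
wrist_force: [-0.0, -0.0, -0.9]
gripper_width: 0.0251
grip_force: 25.0
```

```bash
python3 go.py .6239 -.1079 .10 184.4
```

```text
clock 23.48 tcp [ 0.5682 -0.2799  0.1596] xang 93.54 q [ -7.  41.  44.  97. -34.  56.  53.] F [-0.  -0.  -0.9] w 0.0251 g 25.0
shift [168.3  65.9  59.5] turn [  0.1   0.4 -90.9]
```

Request:
move_arm --rows '[{"tx":34,"ty":13,"tz":0,"rx":0,"ry":0,"rz":0,"fingers":-1},{"tx":34,"ty":13,"tz":0,"rx":0,"ry":0,"rz":0,"fingers":-1},{"tx":34,"ty":13,"tz":0,"rx":0,"ry":0,"rz":0,"fingers":-1},{"tx":34,"ty":13,"tz":0,"rx":0,"ry":0,"rz":0,"fingers":-1},{"tx":32,"ty":14,"tz":0,"rx":0,"ry":0,"rz":0,"fingers":-1},{"tx":0,"ty":0,"tz":0,"rx":0,"ry":0,"rz":-10.1,"fingers":-1},{"tx":0,"ty":0,"tz":0,"rx":0,"ry":0,"rz":-10.1,"fingers":-1},{"tx":0,"ty":0,"tz":0,"rx":0,"ry":0,"rz":-10.1,"fingers":-1}]'

```text
clock: 24.48
tcp_pos: [0.6212, -0.1063, 0.155]
ee_rot: [[-0.562, 0.827, -0.002], [0.827, 0.562, 0.0], [0.001, -0.001, -1.0]]
wrist_force: [0.4, 0.5, -1.6]
gripper_width: 0.025
grip_force: 25.0
```

Request:
move_arm --rows '[{"tx":0,"ty":0,"tz":0,"rx":0,"ry":0,"rz":-10.1,"fingers":-1},{"tx":0,"ty":0,"tz":0,"rx":0,"ry":0,"rz":-10.1,"fingers":-1},{"tx":0,"ty":0,"tz":0,"rx":0,"ry":0,"rz":-10.1,"fingers":-1},{"tx":0,"ty":0,"tz":0,"rx":0,"ry":0,"rz":-10.1,"fingers":-1},{"tx":0,"ty":0,"tz":0,"rx":0,"ry":0,"rz":-10.1,"fingers":-1},{"tx":0,"ty":0,"tz":0,"rx":0,"ry":0,"rz":-10.4,"fingers":-1},{"tx":0,"ty":0,"tz":0,"rx":0,"ry":0,"rz":0,"fingers":-1}]'

```text
clock: 25.35
tcp_pos: [0.6213, -0.1067, 0.1553]
ee_rot: [[-0.997, -0.081, -0.001], [-0.081, 0.997, 0.001], [0.001, 0.001, -1.0]]
wrist_force: [-0.2, 0.3, -1.0]
gripper_width: 0.0249
grip_force: 25.0
```

```bash
python3 go.py .6239 -.1079 .045 184.9
python3 - <<'E'
import h,pickle
f=h.grab_frame('wrist');pickle.dump(f,open('w5.pkl','wb'))
E
```

```text
clock 25.35 tcp [ 0.6213 -0.1067  0.1553] xang -175.36 q [ -9.  36.  22.  96. -16.  51. 113.] F [-0.2  0.3 -1. ] w 0.0249 g 25.0
shift [ -2.6  -1.5 110.3] turn [ 0.1 -0.1 -0.3]
```

Request:
move_arm --rows '[{"tx":-2.5,"ty":-1.5,"tz":40,"rx":0,"ry":0,"rz":0,"fingers":-1},{"tx":0,"ty":0,"tz":40,"rx":0,"ry":0,"rz":0,"fingers":-1},{"tx":0,"ty":0,"tz":22,"rx":0,"ry":0,"rz":0,"fingers":-1},{"tx":0,"ty":0,"tz":6,"rx":0,"ry":0,"rz":0,"fingers":-1},{"tx":0,"ty":0,"tz":4,"rx":0,"ry":0,"rz":0,"fingers":-1},{"tx":0,"ty":0,"tz":4,"rx":0,"ry":0,"rz":0,"fingers":-1},{"tx":0,"ty":0,"tz":0,"rx":0,"ry":0,"rz":0,"fingers":-1}]'

```text
clock: 26.28
tcp_pos: [0.625, -0.108, 0.0407]
ee_rot: [[-0.997, -0.083, 0.001], [-0.083, 0.997, 0.0], [-0.001, -0.0, -1.0]]
wrist_force: [0.4, -0.3, -0.2]
gripper_width: 0.0252
grip_force: 25.0
```

Request:
move_arm --rows '[{"tx":0,"ty":0,"tz":2,"rx":0,"ry":0,"rz":0,"fingers":-1},{"tx":0,"ty":0,"tz":1,"rx":0,"ry":0,"rz":0,"fingers":-1},{"tx":0,"ty":0,"tz":0,"rx":0,"ry":0,"rz":0,"fingers":-1}]'

```text
clock: 26.65
tcp_pos: [0.6246, -0.1081, 0.0372]
ee_rot: [[-0.997, -0.083, -0.0], [-0.083, 0.997, -0.0], [0.0, -0.0, -1.0]]
wrist_force: [0.6, -0.3, -0.7]
gripper_width: 0.0251
grip_force: 25.0
```

Request:
move_arm --rows '[{"tx":0,"ty":0,"tz":2,"rx":0,"ry":0,"rz":0,"fingers":-1},{"tx":0,"ty":0,"tz":0.5,"rx":0,"ry":0,"rz":0,"fingers":-1},{"tx":0,"ty":0,"tz":0,"rx":0,"ry":0,"rz":0,"fingers":-1}]'

```text
clock: 27.02
tcp_pos: [0.6248, -0.1081, 0.0352]
ee_rot: [[-0.997, -0.083, 0.0], [-0.083, 0.997, 0.0], [-0.0, 0.0, -1.0]]
wrist_force: [-2.2, -0.2, 4.4]
gripper_width: 0.0252
grip_force: 25.0
```

Request:
move_arm --rows '[{"tx":0,"ty":0,"tz":0,"rx":0,"ry":0,"rz":0,"fingers":-0.3},{"tx":0,"ty":0,"tz":0,"rx":0,"ry":0,"rz":0,"fingers":0.3},{"tx":0,"ty":0,"tz":0,"rx":0,"ry":0,"rz":0,"fingers":1},{"tx":0,"ty":0,"tz":0,"rx":0,"ry":0,"rz":0,"fingers":1},{"tx":0,"ty":0,"tz":-20,"rx":0,"ry":0,"rz":0,"fingers":1},{"tx":0,"ty":0,"tz":-50,"rx":0,"ry":0,"rz":0,"fingers":1},{"tx":0,"ty":0,"tz":-50,"rx":0,"ry":0,"rz":0,"fingers":1},{"tx":0,"ty":0,"tz":0,"rx":0,"ry":0,"rz":0,"fingers":1}]'

```text
clock: 28.02
tcp_pos: [0.6278, -0.109, 0.1605]
ee_rot: [[-0.997, -0.082, 0.009], [-0.082, 0.997, -0.001], [-0.009, -0.002, -1.0]]
wrist_force: [-0.3, 0.4, 0.1]
gripper_width: 0.0879
grip_force: 0.0
```

```bash
cat > chk.py <<'E'
import sys
from h import *
x,y=map(float,sys.argv[1:3]);fr={n:grab_frame(n) for n in('side','scene')}
for z in(.060,.064,.068,.074):
    print(z,[(n,fit([fr[n]],circ(.013,z),(x,y,0),False)[0][:2].round(4)) for n in fr])
E
python3 chk.py .624 -.108; python3 go.py .5227 .0385 .16 91.6
```

```text
0.06 [('side', array([ 0.6269, -0.1129])), ('scene', array([ 0.6296, -0.1125]))]
0.064 [('side', array([ 0.625 , -0.1086])), ('scene', array([ 0.625 , -0.1083]))]
0.068 [('side', array([ 0.623 , -0.1045])), ('scene', array([ 0.6204, -0.1042]))]
0.074 [('side', array([ 0.6201, -0.0982])), ('scene', array([ 0.6134, -0.098 ]))]
clock 28.12 tcp [ 0.6249 -0.108   0.1558] xang -175.24 q [ -9.  36.  22.  96. -16.  52. 114.] F [ 0.3 -0.2 -0.8] w 0.0884 g 0.0
shift [ 89.7 154.4  -4.3] turn [ 0.1  0.1 93.2]
```

Broad is down: side and scene agree exactly at z=.064, (.625,-.108). Now the oblong nozzle.

Request:
move_arm --rows '[{"tx":22,"ty":38,"tz":0,"rx":0,"ry":0,"rz":0,"fingers":1},{"tx":22,"ty":38,"tz":0,"rx":0,"ry":0,"rz":0,"fingers":1},{"tx":22,"ty":38,"tz":0,"rx":0,"ry":0,"rz":0,"fingers":1},{"tx":23,"ty":40,"tz":0,"rx":0,"ry":0,"rz":0,"fingers":1},{"tx":0,"ty":0,"tz":0,"rx":0,"ry":0,"rz":10.3,"fingers":1},{"tx":0,"ty":0,"tz":0,"rx":0,"ry":0,"rz":10.3,"fingers":1},{"tx":0,"ty":0,"tz":0,"rx":0,"ry":0,"rz":10.3,"fingers":1},{"tx":0,"ty":0,"tz":0,"rx":0,"ry":0,"rz":10.3,"fingers":1}]'

```text
clock: 29.12
tcp_pos: [0.522, 0.038, 0.1536]
ee_rot: [[-0.801, 0.599, -0.003], [0.599, 0.801, -0.001], [0.002, -0.002, -1.0]]
wrist_force: [0.2, -0.7, -0.0]
gripper_width: 0.0883
grip_force: 0.0
```

Request:
move_arm --rows '[{"tx":0,"ty":0,"tz":0,"rx":0,"ry":0,"rz":10.4,"fingers":1},{"tx":0,"ty":0,"tz":0,"rx":0,"ry":0,"rz":10.4,"fingers":1},{"tx":0,"ty":0,"tz":0,"rx":0,"ry":0,"rz":10.4,"fingers":1},{"tx":0,"ty":0,"tz":0,"rx":0,"ry":0,"rz":10.4,"fingers":1},{"tx":0,"ty":0,"tz":0,"rx":0,"ry":0,"rz":10.4,"fingers":1},{"tx":0,"ty":0,"tz":0,"rx":0,"ry":0,"rz":0,"fingers":1}]'

```text
clock: 29.88
tcp_pos: [0.5222, 0.038, 0.1537]
ee_rot: [[-0.029, 1.0, -0.002], [1.0, 0.029, -0.001], [-0.001, -0.002, -1.0]]
wrist_force: [-1.0, -0.7, 0.1]
gripper_width: 0.0881
grip_force: 0.0
```

```bash
python3 go.py .5227 .0385 .044 91.6
```

```text
clock 29.88 tcp [0.5222 0.038  0.1537] xang 91.65 q [-44.  32.  46. 113. -31.  48.  21.] F [-1.  -0.7  0.1] w 0.0881 g 0.0
shift [  0.6   0.7 109.7] turn [-0.1  0.1  0.1]
```

Request:
move_arm --rows '[{"tx":0.5,"ty":0.5,"tz":40,"rx":0,"ry":0,"rz":0,"fingers":1},{"tx":0,"ty":0,"tz":40,"rx":0,"ry":0,"rz":0,"fingers":1},{"tx":0,"ty":0,"tz":20,"rx":0,"ry":0,"rz":0,"fingers":1},{"tx":0,"ty":0,"tz":10,"rx":0,"ry":0,"rz":0,"fingers":1},{"tx":0,"ty":0,"tz":0,"rx":0,"ry":0,"rz":0,"fingers":1},{"tx":0,"ty":0,"tz":0,"rx":0,"ry":0,"rz":0,"fingers":-1},{"tx":0,"ty":0,"tz":0,"rx":0,"ry":0,"rz":0,"fingers":-1},{"tx":0,"ty":0,"tz":0,"rx":0,"ry":0,"rz":0,"fingers":-1}]'

```text
clock: 30.88
tcp_pos: [0.524, 0.0387, 0.0452]
ee_rot: [[-0.027, 1.0, 0.001], [1.0, 0.027, 0.0], [0.0, 0.001, -1.0]]
wrist_force: [0.5, -0.2, -0.3]
gripper_width: 0.0602
grip_force: 0.0
```

Request:
move_arm --rows '[{"tx":0,"ty":0,"tz":0,"rx":0,"ry":0,"rz":0,"fingers":-1},{"tx":0,"ty":0,"tz":0,"rx":0,"ry":0,"rz":0,"fingers":-1},{"tx":0,"ty":0,"tz":0,"rx":0,"ry":0,"rz":0,"fingers":-1},{"tx":0,"ty":0,"tz":0,"rx":0,"ry":0,"rz":0,"fingers":-1},{"tx":0,"ty":0,"tz":0,"rx":0,"ry":0,"rz":0,"fingers":-1},{"tx":0,"ty":0,"tz":0,"rx":0,"ry":0,"rz":0,"fingers":-1}]'

```text
clock: 31.62
tcp_pos: [0.5237, 0.0385, 0.0447]
ee_rot: [[-0.027, 1.0, 0.0], [1.0, 0.027, -0.0], [-0.0, 0.0, -1.0]]
wrist_force: [0.6, -0.7, 0.3]
gripper_width: 0.0248
grip_force: 25.0
```

Request:
move_arm --rows '[{"tx":0,"ty":0,"tz":-6,"rx":0,"ry":0,"rz":0,"fingers":-1},{"tx":0,"ty":0,"tz":-25,"rx":0,"ry":0,"rz":0,"fingers":-1},{"tx":0,"ty":0,"tz":-40,"rx":0,"ry":0,"rz":0,"fingers":-1},{"tx":0,"ty":0,"tz":-40,"rx":0,"ry":0,"rz":0,"fingers":-1},{"tx":0,"ty":0,"tz":0,"rx":0,"ry":0,"rz":0,"fingers":-1}]'

```text
clock: 32.25
tcp_pos: [0.5255, 0.0386, 0.1583]
ee_rot: [[-0.027, 1.0, 0.005], [1.0, 0.027, 0.001], [0.001, 0.005, -1.0]]
wrist_force: [0.4, 0.2, -1.4]
gripper_width: 0.025
grip_force: 25.0
```

```bash
python3 go.py .5659 -.2788 .155 182.7
```

```text
clock 32.25 tcp [0.5255 0.0386 0.1583] xang 91.54 q [-44.  32.  47. 113. -31.  48.  21.] F [ 0.4  0.2 -1.4] w 0.025 g 25.0
shift [-318.4   31.8    3.1] turn [  0.3   0.2 -91.2]
```

Request:
move_arm --rows '[{"tx":-25,"ty":2,"tz":0,"rx":0,"ry":0,"rz":0,"fingers":-1},{"tx":-45,"ty":4,"tz":0,"rx":0,"ry":0,"rz":0,"fingers":-1},{"tx":-45,"ty":4,"tz":0,"rx":0,"ry":0,"rz":0,"fingers":-1},{"tx":-45,"ty":5,"tz":0,"rx":0,"ry":0,"rz":0,"fingers":-1},{"tx":-45,"ty":5,"tz":0,"rx":0,"ry":0,"rz":0,"fingers":-1},{"tx":-45,"ty":5,"tz":0,"rx":0,"ry":0,"rz":0,"fingers":-1},{"tx":-45,"ty":5,"tz":0,"rx":0,"ry":0,"rz":0,"fingers":-1},{"tx":-23,"ty":2,"tz":0,"rx":0,"ry":0,"rz":0,"fingers":-1}]'

```text
clock: 33.25
tcp_pos: [0.5631, -0.2812, 0.1546]
ee_rot: [[-0.024, 1.0, -0.002], [1.0, 0.024, -0.001], [-0.001, -0.002, -1.0]]
wrist_force: [-0.1, -0.1, -2.0]
gripper_width: 0.025
grip_force: 25.0
```

Request:
move_arm --rows '[{"tx":0,"ty":0,"tz":0,"rx":0,"ry":0,"rz":-10.2,"fingers":-1},{"tx":0,"ty":0,"tz":0,"rx":0,"ry":0,"rz":-10.2,"fingers":-1},{"tx":0,"ty":0,"tz":0,"rx":0,"ry":0,"rz":-10.2,"fingers":-1},{"tx":0,"ty":0,"tz":0,"rx":0,"ry":0,"rz":-10.2,"fingers":-1},{"tx":0,"ty":0,"tz":0,"rx":0,"ry":0,"rz":-10.2,"fingers":-1},{"tx":0,"ty":0,"tz":0,"rx":0,"ry":0,"rz":-10.2,"fingers":-1},{"tx":0,"ty":0,"tz":0,"rx":0,"ry":0,"rz":-10.2,"fingers":-1},{"tx":0,"ty":0,"tz":0,"rx":0,"ry":0,"rz":-10.2,"fingers":-1}]'

```text
clock: 34.25
tcp_pos: [0.5634, -0.2779, 0.1543]
ee_rot: [[-0.994, 0.113, -0.002], [0.113, 0.994, 0.001], [0.002, 0.001, -1.0]]
wrist_force: [-0.6, 0.5, -1.9]
gripper_width: 0.0252
grip_force: 25.0
```

```bash
python3 go.py .5659 -.2788 .045 182.9
```

```text
clock 34.25 tcp [ 0.5634 -0.2779  0.1543] xang 173.49 q [  7.  36.  22.  96. -17.  51. 119.] F [-0.6  0.5 -1.9] w 0.0252 g 25.0
shift [ -2.8  -0.8 109.3] turn [ 0.1 -0.1 -9.4]
```

Request:
move_arm --rows '[{"tx":-2.5,"ty":-1,"tz":0,"rx":0,"ry":0,"rz":-9.4,"fingers":-1},{"tx":0,"ty":0,"tz":40,"rx":0,"ry":0,"rz":0,"fingers":-1},{"tx":0,"ty":0,"tz":40,"rx":0,"ry":0,"rz":0,"fingers":-1},{"tx":0,"ty":0,"tz":21,"rx":0,"ry":0,"rz":0,"fingers":-1},{"tx":0,"ty":0,"tz":6,"rx":0,"ry":0,"rz":0,"fingers":-1},{"tx":0,"ty":0,"tz":4,"rx":0,"ry":0,"rz":0,"fingers":-1},{"tx":0,"ty":0,"tz":4,"rx":0,"ry":0,"rz":0,"fingers":-1},{"tx":0,"ty":0,"tz":0,"rx":0,"ry":0,"rz":0,"fingers":-1}]'

```text
clock: 35.25
tcp_pos: [0.567, -0.2799, 0.0413]
ee_rot: [[-0.999, -0.045, 0.001], [-0.045, 0.999, -0.0], [-0.001, -0.0, -1.0]]
wrist_force: [0.0, 0.9, -0.7]
gripper_width: 0.025
grip_force: 25.0
```

Request:
move_arm --rows '[{"tx":0,"ty":0,"tz":2,"rx":0,"ry":0,"rz":0,"fingers":-1},{"tx":0,"ty":0,"tz":1.5,"rx":0,"ry":0,"rz":0,"fingers":-1},{"tx":0,"ty":0,"tz":0,"rx":0,"ry":0,"rz":0,"fingers":-1}]'

```text
clock: 35.62
tcp_pos: [0.5666, -0.2797, 0.0371]
ee_rot: [[-0.999, -0.045, -0.0], [-0.045, 0.999, 0.0], [0.0, 0.0, -1.0]]
wrist_force: [-0.3, -0.1, -1.3]
gripper_width: 0.0249
grip_force: 25.0
```

Request:
move_arm --rows '[{"tx":0,"ty":0,"tz":2,"rx":0,"ry":0,"rz":0,"fingers":-1},{"tx":0,"ty":0,"tz":0.8,"rx":0,"ry":0,"rz":0,"fingers":-1},{"tx":0,"ty":0,"tz":0,"rx":0,"ry":0,"rz":0,"fingers":-1}]'

```text
clock: 36.0
tcp_pos: [0.5668, -0.2798, 0.0348]
ee_rot: [[-0.999, -0.044, 0.0], [-0.044, 0.999, -0.0], [-0.0, -0.0, -1.0]]
wrist_force: [-0.9, 0.3, 3.8]
gripper_width: 0.0256
grip_force: 25.0
```

Request:
move_arm --rows '[{"tx":0,"ty":0,"tz":0,"rx":0,"ry":0,"rz":0,"fingers":-0.3},{"tx":0,"ty":0,"tz":0,"rx":0,"ry":0,"rz":0,"fingers":0.3},{"tx":0,"ty":0,"tz":0,"rx":0,"ry":0,"rz":0,"fingers":1},{"tx":0,"ty":0,"tz":0,"rx":0,"ry":0,"rz":0,"fingers":1},{"tx":0,"ty":0,"tz":-20,"rx":0,"ry":0,"rz":0,"fingers":1},{"tx":0,"ty":0,"tz":-50,"rx":0,"ry":0,"rz":0,"fingers":1},{"tx":0,"ty":0,"tz":-50,"rx":0,"ry":0,"rz":0,"fingers":1},{"tx":0,"ty":0,"tz":0,"rx":0,"ry":0,"rz":0,"fingers":1}]'

```text
clock: 37.0
tcp_pos: [0.5694, -0.2815, 0.1601]
ee_rot: [[-0.999, -0.044, 0.009], [-0.044, 0.999, -0.004], [-0.008, -0.004, -1.0]]
wrist_force: [0.4, 0.7, 0.7]
gripper_width: 0.0883
grip_force: 0.0
```

```bash
python3 chk.py .566 -.279; python3 chk.py .4145 -.308; python3 go.py .4149 -.3082 .16 83; python3 -c "
import h,pickle;pickle.dump(h.grab_frame('wrist'),open('w6.pkl','wb'))"
```

```text
0.06 [('side', array([ 0.5672, -0.2868])), ('scene', array([ 0.5695, -0.2856]))]
0.064 [('side', array([ 0.5657, -0.2815])), ('scene', array([ 0.5654, -0.2806]))]
0.068 [('side', array([ 0.5642, -0.2762])), ('scene', array([ 0.5611, -0.2752]))]
0.074 [('side', array([ 0.5619, -0.268 ])), ('scene', array([ 0.5548, -0.2673]))]
0.06 [('side', array([ 0.4168, -0.3177])), ('scene', array([ 0.428 , -0.3185]))]
0.064 [('side', array([ 0.4164, -0.3121])), ('scene', array([ 0.4249, -0.3131]))]
0.068 [('side', array([ 0.4161, -0.3065])), ('scene', array([ 0.4216, -0.3075]))]
0.074 [('side', array([ 0.4156, -0.2982])), ('scene', array([ 0.417 , -0.2994]))]
clock 37.2 tcp [ 0.5659 -0.2792  0.1536] xang -177.44 q [  8.  36.  20.  96. -15.  51. 127.] F [-0.8  0.4  0.4] w 0.0879 g 0.0
shift [152.2 -22.2  -6.2] turn [-0.  -0.1 99.6]
```

Oblong is down as well (z=.064). I'll check the slot nozzle's collar on the tile with the wrist view before going back for it.

Run:
```python
from h import *
import pickle
w=pickle.load(open('w6.pkl','rb'))
print(proj(w,[[.415,-.308,.068]]))
for P0 in[(.415,-.308,0),(.419,-.308,0)]:
    print('collar',fit([w],circ(.013,.068),P0,False))
    print('foot',fit([w],rect(.016,.094,.032),(P0[0],P0[1],83)))
# independent: collar inner dark disc centroid
g=cv2.cvtColor(w['img'],cv2.COLOR_RGB2GRAY);u,v=proj(w,[[.415,-.308,.068]])[0].astype(int)
s=g[v-14:v+15,u-14:u+15];m=((s<75)*255).astype(np.uint8)
n,l,st,ce=cv2.connectedComponentsWithStats(m)
for i in range(1,n):
    if st[i,4]>25: q=ce[i]+[u-14,v-14];print(st[i,4],q,plane(w,q,.068))
```

```text
bash:  1942 Segmentation fault         python3 - <<'E'
from h import *
import pickle
w=pickle.load(open('w6.pkl','rb'))
print(proj(w,[[.415,-.308,.068]]))
for P0 in[(.415,-.308,0),(.419,-.308,0)]:
    print('collar',fit([w],circ(.013,.068),P0,False))
    print('foot',fit([w],rect(.016,.094,.032),(P0[0],P0[1],83)))
# independent: collar inner dark disc centroid
g=cv2.cvtColor(w['img'],cv2.COLOR_RGB2GRAY);u,v=proj(w,[[.415,-.308,.068]])[0].astype(int)
s=g[v-14:v+15,u-14:u+15];m=((s<75)*255).astype(np.uint8)
n,l,st,ce=cv2.connectedComponentsWithStats(m)
for i in range(1,n):
    if st[i,4]>25: q=ce[i]+[u-14,v-14];print(st[i,4],q,plane(w,q,.068))
E
```

Request:
move_arm --rows '[{"tx":0,"ty":0,"tz":-50,"rx":0,"ry":0,"rz":0,"fingers":1},{"tx":39,"ty":-13,"tz":0,"rx":0,"ry":0,"rz":0,"fingers":1},{"tx":38,"ty":-13,"tz":0,"rx":0,"ry":0,"rz":0,"fingers":1},{"tx":0,"ty":0,"tz":0,"rx":0,"ry":0,"rz":0,"fingers":1}]'

```text
clock: 37.75
tcp_pos: [0.4872, -0.3109, 0.2036]
ee_rot: [[-0.999, -0.04, -0.003], [-0.04, 0.999, 0.0], [0.003, 0.0, -1.0]]
wrist_force: [0.2, -0.2, -0.0]
gripper_width: 0.0883
grip_force: 0.0
```

Run:
```python
from mos import *
w=grab_frame('wrist');pickle.dump(w,open('w7.pkl','wb'))
print(proj(w,[[.415,-.308,.068],[.5236,.0382,.02],[.43,-.1226,.03]]))
o=ortho(w,.35,.47,-.37,-.25,.032,4000,.02)
o2=cv2.resize(w['img'][:,:,::-1],(320,240))
c=np.zeros((480,800,3),np.uint8);c[:,:480]=o;c[:240,480:]=o2
cv2.imwrite('pics/t7.png',c)
s=observe();print(s['tcp_pos'])
```

```text
[[260.52142355 110.26662256]
 [527.66639494 211.31315904]
 [424.65946274 131.13058273]]
[ 0.48938658 -0.30961936  0.20369164]
```

View pics/t7.png

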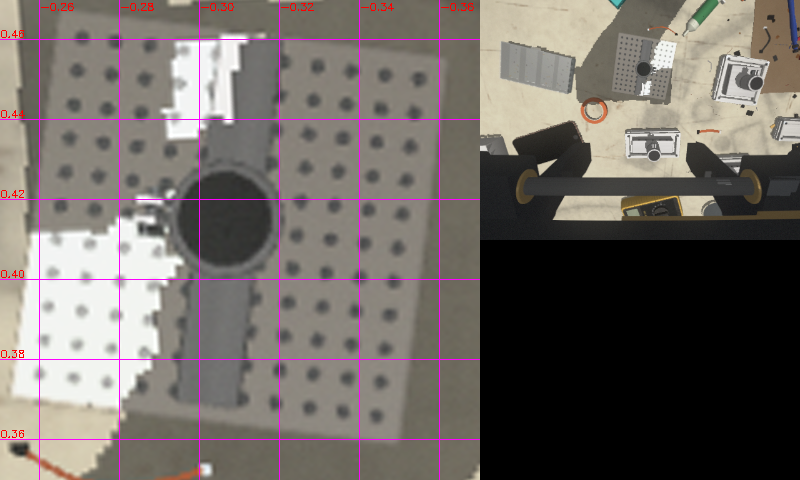

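The slot nozzle stands upright on the tile. In the orthophoto the collar is at (225,217) and the foot's right edge runs (280,45)→(240,400), which gives (.415,-.307) and a tool angle of 83.4°. Fetching it.

Request:
move_arm --rows '[{"tx":37,"ty":3,"tz":20,"rx":0,"ry":0,"rz":0,"fingers":1},{"tx":37,"ty":2,"tz":25,"rx":0,"ry":0,"rz":0,"fingers":1},{"tx":0,"ty":0,"tz":0,"rx":0,"ry":0,"rz":10.5,"fingers":1},{"tx":0,"ty":0,"tz":0,"rx":0,"ry":0,"rz":10.5,"fingers":1},{"tx":0,"ty":0,"tz":0,"rx":0,"ry":0,"rz":10.5,"fingers":1},{"tx":0,"ty":0,"tz":0,"rx":0,"ry":0,"rz":10.5,"fingers":1},{"tx":0,"ty":0,"tz":0,"rx":0,"ry":0,"rz":10.5,"fingers":1},{"tx":0,"ty":0,"tz":0,"rx":0,"ry":0,"rz":10.5,"fingers":1}]'

```text
clock: 38.8
tcp_pos: [0.4179, -0.3066, 0.1588]
ee_rot: [[-0.49, 0.872, -0.001], [0.872, 0.49, 0.0], [0.001, -0.0, -1.0]]
wrist_force: [0.1, 0.8, -0.4]
gripper_width: 0.088
grip_force: 0.0
```

Request:
move_arm --rows '[{"tx":0,"ty":0,"tz":0,"rx":0,"ry":0,"rz":10.5,"fingers":1},{"tx":0,"ty":0,"tz":0,"rx":0,"ry":0,"rz":10.5,"fingers":1},{"tx":0,"ty":0,"tz":0,"rx":0,"ry":0,"rz":10.5,"fingers":1},{"tx":0,"ty":0,"tz":0,"rx":0,"ry":0,"rz":4.5,"fingers":1},{"tx":0,"ty":0,"tz":0,"rx":0,"ry":0,"rz":0,"fingers":1}]'

```text
clock: 39.42
tcp_pos: [0.4177, -0.3067, 0.1588]
ee_rot: [[0.109, 0.994, -0.001], [0.994, -0.109, -0.0], [-0.0, -0.001, -1.0]]
wrist_force: [-0.1, 0.3, 0.3]
gripper_width: 0.0879
grip_force: 0.0
```

```bash
python3 go.py .415 -.307 .038 83.4
```

```text
clock 39.42 tcp [ 0.4177 -0.3067  0.1588] xang 83.72 q [ -4.  32.  47. 114. -31.  48.  54.] F [-0.1  0.3  0.3] w 0.0879 g 0.0
shift [ -0.6  -2.5 120.8] turn [-0.1  0.   0.3]
```

Request:
move_arm --rows '[{"tx":-0.5,"ty":-3,"tz":40,"rx":0,"ry":0,"rz":0,"fingers":1},{"tx":0,"ty":0,"tz":40,"rx":0,"ry":0,"rz":0,"fingers":1},{"tx":0,"ty":0,"tz":28,"rx":0,"ry":0,"rz":0,"fingers":1},{"tx":0,"ty":0,"tz":10,"rx":0,"ry":0,"rz":0,"fingers":1},{"tx":0,"ty":0,"tz":0,"rx":0,"ry":0,"rz":0,"fingers":1},{"tx":0,"ty":0,"tz":0,"rx":0,"ry":0,"rz":0,"fingers":-1},{"tx":0,"ty":0,"tz":0,"rx":0,"ry":0,"rz":0,"fingers":-1},{"tx":0,"ty":0,"tz":0,"rx":0,"ry":0,"rz":0,"fingers":-1}]'

```text
clock: 40.42
tcp_pos: [0.4141, -0.3077, 0.042]
ee_rot: [[0.112, 0.994, 0.001], [0.994, -0.112, -0.0], [-0.0, 0.001, -1.0]]
wrist_force: [0.5, -0.2, -0.1]
gripper_width: 0.0603
grip_force: 0.0
```

Request:
move_arm --rows '[{"tx":0,"ty":0,"tz":0,"rx":0,"ry":0,"rz":0,"fingers":-1},{"tx":0,"ty":0,"tz":0,"rx":0,"ry":0,"rz":0,"fingers":-1},{"tx":0,"ty":0,"tz":0,"rx":0,"ry":0,"rz":0,"fingers":-1},{"tx":0,"ty":0,"tz":0,"rx":0,"ry":0,"rz":0,"fingers":-1},{"tx":0,"ty":0,"tz":0,"rx":0,"ry":0,"rz":0,"fingers":-1},{"tx":0,"ty":0,"tz":0,"rx":0,"ry":0,"rz":0,"fingers":-1}]'

```text
clock: 41.18
tcp_pos: [0.4137, -0.3076, 0.0414]
ee_rot: [[0.112, 0.994, 0.0], [0.994, -0.112, -0.0], [-0.0, 0.0, -1.0]]
wrist_force: [-0.0, -0.7, 0.4]
gripper_width: 0.0254
grip_force: 25.0
```

Request:
move_arm --rows '[{"tx":0,"ty":0,"tz":-6,"rx":0,"ry":0,"rz":0,"fingers":-1},{"tx":0,"ty":0,"tz":-25,"rx":0,"ry":0,"rz":0,"fingers":-1},{"tx":0,"ty":0,"tz":-45,"rx":0,"ry":0,"rz":0,"fingers":-1},{"tx":0,"ty":0,"tz":-40,"rx":0,"ry":0,"rz":0,"fingers":-1},{"tx":0,"ty":0,"tz":0,"rx":0,"ry":0,"rz":0,"fingers":-1}]'

```text
clock: 41.8
tcp_pos: [0.4149, -0.3086, 0.1599]
ee_rot: [[0.112, 0.994, 0.004], [0.994, -0.112, -0.002], [-0.002, 0.005, -1.0]]
wrist_force: [1.0, 0.2, -1.8]
gripper_width: 0.0253
grip_force: 25.0
```

```bash
python3 go.py .5236 .0382 .16 180
```

```text
clock 41.8 tcp [ 0.4149 -0.3086  0.1599] xang 83.54 q [ -4.  31.  48. 114. -31.  48.  55.] F [ 1.   0.2 -1.8] w 0.0253 g 25.0
shift [356.8  69.   -0.4] turn [  0.1   0.3 -96.5]
```

Request:
move_arm --rows '[{"tx":30,"ty":6,"tz":0,"rx":0,"ry":0,"rz":0,"fingers":-1},{"tx":50,"ty":10,"tz":0,"rx":0,"ry":0,"rz":0,"fingers":-1},{"tx":50,"ty":10,"tz":0,"rx":0,"ry":0,"rz":0,"fingers":-1},{"tx":50,"ty":10,"tz":0,"rx":0,"ry":0,"rz":0,"fingers":-1},{"tx":50,"ty":10,"tz":0,"rx":0,"ry":0,"rz":0,"fingers":-1},{"tx":50,"ty":10,"tz":0,"rx":0,"ry":0,"rz":0,"fingers":-1},{"tx":50,"ty":9,"tz":0,"rx":0,"ry":0,"rz":0,"fingers":-1},{"tx":27,"ty":4,"tz":0,"rx":0,"ry":0,"rz":0,"fingers":-1}]'

```text
clock: 42.8
tcp_pos: [0.5219, 0.0427, 0.156]
ee_rot: [[0.109, 0.994, -0.002], [0.994, -0.109, 0.0], [0.0, -0.002, -1.0]]
wrist_force: [-0.2, -0.9, -2.5]
gripper_width: 0.0251
grip_force: 25.0
```

Request:
move_arm --rows '[{"tx":0,"ty":0,"tz":0,"rx":0,"ry":0,"rz":-10.6,"fingers":-1},{"tx":0,"ty":0,"tz":0,"rx":0,"ry":0,"rz":-10.6,"fingers":-1},{"tx":0,"ty":0,"tz":0,"rx":0,"ry":0,"rz":-10.6,"fingers":-1},{"tx":0,"ty":0,"tz":0,"rx":0,"ry":0,"rz":-10.6,"fingers":-1},{"tx":0,"ty":0,"tz":0,"rx":0,"ry":0,"rz":-10.6,"fingers":-1},{"tx":0,"ty":0,"tz":0,"rx":0,"ry":0,"rz":-10.6,"fingers":-1},{"tx":0,"ty":0,"tz":0,"rx":0,"ry":0,"rz":-10.6,"fingers":-1},{"tx":0,"ty":0,"tz":0,"rx":0,"ry":0,"rz":-10.6,"fingers":-1}]'

```text
clock: 43.8
tcp_pos: [0.5212, 0.0394, 0.1561]
ee_rot: [[-0.981, 0.196, -0.002], [0.196, 0.981, -0.0], [0.002, -0.001, -1.0]]
wrist_force: [-0.4, 0.0, -1.2]
gripper_width: 0.0249
grip_force: 25.0
```

```bash
python3 go.py .5236 .0382 .05 180
```

```text
clock 43.8 tcp [0.5212 0.0394 0.1561] xang 168.71 q [-30.  27.  26. 112. -17.  45.  85.] F [-0.4  0.  -1.2] w 0.0249 g 25.0
shift [ -2.9  -0.7 106.1] turn [ -0.   -0.1 -11.3]
```

Request:
move_arm --rows '[{"tx":0,"ty":0,"tz":0,"rx":0,"ry":0,"rz":-5.7,"fingers":-1},{"tx":0,"ty":0,"tz":0,"rx":0,"ry":0,"rz":-5.6,"fingers":-1},{"tx":-1.5,"ty":-1,"tz":40,"rx":0,"ry":0,"rz":0,"fingers":-1},{"tx":0,"ty":0,"tz":40,"rx":0,"ry":0,"rz":0,"fingers":-1},{"tx":0,"ty":0,"tz":23,"rx":0,"ry":0,"rz":0,"fingers":-1},{"tx":0,"ty":0,"tz":0,"rx":0,"ry":0,"rz":0,"fingers":-1}]'

```text
clock: 44.55
tcp_pos: [0.5213, 0.0381, 0.0521]
ee_rot: [[-1.0, 0.006, -0.006], [0.006, 1.0, -0.001], [0.006, -0.001, -1.0]]
wrist_force: [-0.6, -0.4, -0.9]
gripper_width: 0.0251
grip_force: 25.0
```

```bash
python3 go.py .5236 .0382 .0385 180
```

```text
clock 44.55 tcp [0.5213 0.0381 0.0521] xang 179.64 q [-23.  37.  18. 114. -20.  33.  99.] F [-0.6 -0.4 -0.9] w 0.0251 g 25.0
shift [-2.3  0.1 13.5] turn [-0.  -0.3 -0.4]
```

Request:
move_arm --rows '[{"tx":-1.5,"ty":0,"tz":0,"rx":0,"ry":0,"rz":-0.4,"fingers":-1},{"tx":0,"ty":0,"tz":5,"rx":0,"ry":0,"rz":0,"fingers":-1},{"tx":0,"ty":0,"tz":4,"rx":0,"ry":0,"rz":0,"fingers":-1},{"tx":0,"ty":0,"tz":4,"rx":0,"ry":0,"rz":0,"fingers":-1},{"tx":0,"ty":0,"tz":0,"rx":0,"ry":0,"rz":0,"fingers":-1}]'

```text
clock: 45.18
tcp_pos: [0.5251, 0.0384, 0.0412]
ee_rot: [[-1.0, -0.001, -0.0], [-0.001, 1.0, -0.0], [0.0, -0.0, -1.0]]
wrist_force: [0.3, -0.2, -0.2]
gripper_width: 0.0252
grip_force: 25.0
```

Request:
move_arm --rows '[{"tx":0,"ty":0,"tz":1.5,"rx":0,"ry":0,"rz":0,"fingers":-1},{"tx":0,"ty":0,"tz":0.7,"rx":0,"ry":0,"rz":0,"fingers":-1},{"tx":0,"ty":0,"tz":0,"rx":0,"ry":0,"rz":0,"fingers":-1}]'

```text
clock: 45.55
tcp_pos: [0.5253, 0.0383, 0.0392]
ee_rot: [[-1.0, -0.001, 0.0], [-0.001, 1.0, -0.0], [-0.0, -0.0, -1.0]]
wrist_force: [0.7, 0.1, -2.0]
gripper_width: 0.0251
grip_force: 25.0
```

Request:
move_arm --rows '[{"tx":1,"ty":0,"tz":1.5,"rx":0,"ry":0,"rz":0,"fingers":-1},{"tx":0,"ty":0,"tz":0.8,"rx":0,"ry":0,"rz":0,"fingers":-1},{"tx":0,"ty":0,"tz":0,"rx":0,"ry":0,"rz":0,"fingers":-1}]'

```text
clock: 45.92
tcp_pos: [0.5244, 0.0384, 0.0374]
ee_rot: [[-1.0, -0.001, 0.0], [-0.001, 1.0, 0.0], [-0.0, 0.0, -1.0]]
wrist_force: [-2.6, 0.1, 6.4]
gripper_width: 0.0249
grip_force: 25.0
```

Contact at exactly the predicted floor height. I'll open only partway because of the clutter near y≈0.10, rise, and check.

Request:
move_arm --rows '[{"tx":0,"ty":0,"tz":0,"rx":0,"ry":0,"rz":0,"fingers":-0.3},{"tx":0,"ty":0,"tz":0,"rx":0,"ry":0,"rz":0,"fingers":0},{"tx":0,"ty":0,"tz":0,"rx":0,"ry":0,"rz":0,"fingers":0},{"tx":0,"ty":0,"tz":0,"rx":0,"ry":0,"rz":0,"fingers":0},{"tx":0,"ty":0,"tz":-20,"rx":0,"ry":0,"rz":0,"fingers":0},{"tx":0,"ty":0,"tz":-50,"rx":0,"ry":0,"rz":0,"fingers":0},{"tx":0,"ty":0,"tz":-50,"rx":0,"ry":0,"rz":0,"fingers":0},{"tx":0,"ty":0,"tz":-50,"rx":0,"ry":0,"rz":0,"fingers":0}]'

```text
clock: 46.92
tcp_pos: [0.5241, 0.0383, 0.2085]
ee_rot: [[-1.0, -0.001, -0.0], [-0.001, 1.0, -0.0], [0.0, -0.0, -1.0]]
wrist_force: [1.3, 0.7, -0.4]
gripper_width: 0.0442
grip_force: 0.0
```

Request:
move_arm --rows '[{"tx":-30,"ty":-40,"tz":-50,"rx":0,"ry":0,"rz":0,"fingers":0},{"tx":-30,"ty":-40,"tz":-50,"rx":0,"ry":0,"rz":0,"fingers":0},{"tx":-20,"ty":-40,"tz":-40,"rx":0,"ry":0,"rz":0,"fingers":0},{"tx":0,"ty":0,"tz":0,"rx":0,"ry":0,"rz":0,"fingers":0}]'

```text
clock: 47.42
tcp_pos: [0.5994, -0.077, 0.3386]
ee_rot: [[-1.0, 0.005, 0.006], [0.005, 1.0, -0.003], [-0.006, -0.003, -1.0]]
wrist_force: [0.5, 0.2, -1.1]
gripper_width: 0.044
grip_force: 0.0
```

```bash
python3 chk.py .5245 .0384
python3 - <<'E'
from h import *
import pickle
s=observe();print(s['clock'],s['tcp_pos'],s['wrist_force'])
w=grab_frame('wrist');pickle.dump(w,open('wf.pkl','wb'))
H,W=w['img'].shape[:2]
for n,p,b in [('slot',(.5244,.0384),0),('oblong',(.5668,-.2798),2.7),('broad',(.6248,-.108),4.7),('square',(.4295,-.1235),-4.6)]:
    q=proj(w,[[*p,.064]])[0];inside=(20<q[0]<W-20) and (20<q[1]<H-170)
    print(n,q.round(0),fit([w],circ(.013,.064),(*p,0),False)[0][:2].round(4) if 20<q[0]<W-20 and 20<q[1]<H-20 else '')
# bottle: same place? compare start image vs now
a=cv2.imread('pics/side0.png').astype(int);f=grab_frame('side')['img'][:,:,::-1].astype(int)
r=(slice(235,278),slice(143,172));print('bottle diff',np.abs(a-f)[r].mean())
A,B=[x[225:290,135:180].astype(np.float32).mean(2) for x in (a,f)];print(cv2.phaseCorrelate(A.copy(),B.copy()))
E
```

```text
0.06 [('side', array([0.5227, 0.0358])), ('scene', array([0.5212, 0.0291]))]
0.064 [('side', array([0.5214, 0.0389])), ('scene', array([0.5174, 0.0321]))]
0.068 [('side', array([0.5085, 0.0285])), ('scene', array([0.5136, 0.0351]))]
0.074 [('side', array([0.5092, 0.034 ])), ('scene', array([0.5085, 0.0391]))]
47.525 [ 0.59706842 -0.07202337  0.33473049] [0.62486352 0.77035846 0.07546241]
slot [332. 108.] [0.5246 0.0352]
oblong [113. 139.] [ 0.5667 -0.2786]
broad [231. 177.] [ 0.6206 -0.1082]
square [216.  34.] [ 0.4331 -0.1222]
bottle diff 5.394814220796579
((0.4840503253861428, -0.038526425614307414), 1.0090285692685916)
```

Run:
```python
from h import *
import pickle
w=pickle.load(open('wf.pkl','rb'));g=cv2.cvtColor(w['img'],cv2.COLOR_RGB2GRAY)
for n,p,t in [('slot',(.5244,.0384),0),('oblong',(.5668,-.2798),2.7),('broad',(.6248,-.108),4.7),('square',(.4295,-.1235),-4.6)]:
    u,v=proj(w,[[*p,.064]])[0].round().astype(int);s=g[v-9:v+10,u-9:u+10]
    k,l,st,ce=cv2.connectedComponentsWithStats(((s<80)*255).astype(np.uint8))
    i=1+np.argmax(st[1:,4]);q=ce[i]+[u-9,v-9]
    print(n,st[i,4],plane(w,q,.064)[:2].round(4),'foot',fit([w],rect(*SF[n],.028),(*p,t))[0].round(4))
```

```text
Traceback (most recent call last):
ValueError: attempt to get argmax of an empty sequence
```

Run:
```python
from h import *
w=grab_frame('wrist');g=cv2.cvtColor(w['img'],cv2.COLOR_RGB2GRAY)
for n,p,t in [('slot',(.5244,.0384),0),('oblong',(.5668,-.2798),2.7),('broad',(.6248,-.108),4.7),('square',(.4295,-.1235),-4.6)]:
    u,v=proj(w,[[*p,.064]])[0].round().astype(int);s=g[v-9:v+10,u-9:u+10]
    k,l,st,ce=cv2.connectedComponentsWithStats(((s<int(s.min())+30)*255).astype(np.uint8))
    i=1+np.argmax(st[1:,4]);q=ce[i]+[u-9,v-9]
    print(n,(u,v),s.min(),st[i,4],plane(w,q,.064)[:2].round(4),'foot',fit([w],rect(*SF[n],.028),(*p,t))[0].round(4))
```

```text
slot (np.int64(331), np.int64(109)) 94 151 [0.5223 0.0367] foot [ 0.5224  0.0367 -1.1965]
oblong (np.int64(111), np.int64(139)) 69 137 [ 0.5647 -0.2804] foot [ 0.5649 -0.2806  1.2125]
broad (np.int64(229), np.int64(178)) 88 128 [ 0.6244 -0.1092] foot [ 0.6248 -0.1099  3.8999]
square (np.int64(215), np.int64(35)) 42 201 [ 0.4296 -0.1242] foot [ 0.431  -0.1255  0.0351]
```

Collar centres (at z=.064) and foot outlines (at z=.028) coincide within about 2 mm for all four, at their block centres. So all four are upright and fully down, and the bottle is unmoved. Handing in.

```bash
python3 -c "
from cell import *
print(sign_off())"
```

```text
the job is handed in; nothing more can be done
None
```

All four nozzles are parked upright and fully down in their matching blocks, the bottle was left where it stood, and the job was handed in at about 48 s of the 120 s limit; sign-off returned no verdict.

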